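# Unstack the heating blocks into their warming stations

### The arm

A 6-joint arm with a two-finger parallel gripper is mounted at the origin on the work surface. World frame = base frame: x ahead of the robot, y to its left, z up, the work surface at z = 0. Lengths are in m, angles in degrees, forces in N, time in s.
With the tool pointing down it reaches from about 0.3 to 0.75 m from the base axis. Payload 8.5 kg.
Tool frame: the origin (TCP) lies midway between the tips of the shut fingers; the grasp point (between the pads) lies 19 mm behind it; y points along the fingers, x is the direction in which the jaws open and shut, and the axes are right-handed (so a half turn about y gives the same grasp; the last joint's range is limited). The gripper opens to 85 mm and grips with 20 to 120 N. Pads are 22 mm wide; open, the fingers measure 114 mm over their backs; the gripper's body (76 mm by 85 mm) begins 54 mm behind the grasp point. The pads swing forward as they close: fully open they stand 13 mm farther back than shut.
Start: joints at [-77.137, 21.807, 74.336, -0, 83.858, -12.336], TCP at [0.234, -0.498, 0.231] pointing down, gripper open.
Joint ranges: [-178.18, 178.18], [-50.72, 133.34], [12.68, 142.11], [-81.47, 261.47], [9.98, 163.14], [-165.26, 165.26]. Speed limits (degrees/s): [136.94, 136.94, 180, 180, 180, 180].

### API

Orientations are given as a 3x3 rotation matrix whose columns are the frame's x, y, z axes.
In Python, from rig import env gives the robot as it stands.
- The arm moves only by the tool carry_out, never from a script. Its argument "plan" is a list of rows, each a list of 3 entries, a list of its own where there are three numbers: the shift along the tool's x, y, z in m, then the turn, a rotation vector about the tool's x, y, z in degrees, then the finger opening in m, from 0 to 0.0854. In form: [[[dx, dy, dz], [ax, ay, az], jaw], ...]. A call has 1 to 8 rows; each row shifts and turns the commanded pose from where the row before left it, along the tool's axes as they then stand; what a row does not reach is not made up. A row lasts 1/8 s, in which the tool goes at most 62.5 mm and 10.7 degrees, less where a joint would pass 70% of its speed; a pose out of reach is approached as far as the arm can. A call is refused whole if a number of a shift passes 0.0625 or a number of a turn 10.7, either way. A call with a gripper value outside its range is refused whole. The fingers move at their own pace and stop on an object; "force" is the grip in N (left out, the last holds). Time passes only in rows, so rows that do not move let the fingers close. It gives the time, the measured TCP pose, the force and the opening at its end, in the units of the state.
- env.observe(): the state, without advancing time (a new reading comes with each control period).
- env.get_image(name): name is "scene" or "top"; returns a dict with "image" (420x560x3 uint8, red, green, blue), "vfov" (degrees; the focal length in pixels is half the picture's height over the tangent of half this angle, whatever the lens; pixels are square), "cx", "cy" (the principal point, pixels), "k1" (the pictures are not rectified: a ray, as slopes to the right and down, at radius r is drawn at 1 + k1 r^2 times it, then the intrinsics apply), "rvec" (rotation vector, rad) and "tvec" (3), from world to camera coordinates, as OpenCV has them. Camera axes: x right, y down, z forward; pixel columns grow to the right and rows downward; lengths in m; the calibration is good to about 2 mm. A picture is of the moment at which its call begins. There is no depth.
- env.close_job(): hands the job in, once; it reports no verdict.
Trained networks look in a picture, given as the dict that the camera call returned (one of the last four; its "shot" number tells which), for a name from the list of things; names that differ only in an ending like _2 or _b are one class to them, and where a whole thing is asked for, a point or a joint stands for the part that bears it (a point fixed in the world has none). Each returns a list of dicts, best first, with "conf" (0 to 1); they miss things now and then, are a little off and sometimes report something else, mostly with a low value. They report only what shows in the picture. A call takes as long as a camera call.
- env.outline_of(target, picture): "mask" (420x560 bool, what is visible of it) and "pixel" ([row, column] in pixels, amid what is visible of it).
The state is a dict: "time_s": time; "q": joint angles; "qvel": joint speeds; "joint_efforts": joint torques, N m; "position": TCP position; "tool_rot": TCP orientation; "ft_force": force on the tool from outside, world axes, zero at the start; "wrist_torque": the same for the moment, N m; "grip_width": finger opening in m.
Only numpy, scipy, OpenCV 4.12 (cv2) and the standard library are available. Lean on these libraries where they do the work, as an engineer would, in place of code of your own. Each camera call takes 0.05 s, during which the arm holds its last target.

### The job

Four clean aluminium heating blocks are stacked on the lab bench. Take the stack apart and set each block into the warming station whose well has its shape and size, flat on the well's floor inside the rim with its holes still facing up. Keep every block upright all the way, and leave the amber reagent bottle standing where it is.

Things in the scene. Friction and masses are not known exactly. Their poses are not given: they have to be found in the camera images.
- oblong_centre (a point): aluminium heating block, oblong, 104 (x) by 62 (y) by 38 high, with 18 small dark tube holes in its top; the bottom of the stack (mm), 0.35 to 0.65 kg. Loose. The point is its centre, 19 mm above its underside and below its top; z up, x and y along its sides.
- square_centre (a point): aluminium heating block, square, 56 by 56 by 38 high, with four large dark holes; second from the bottom (mm), 0.18 to 0.33 kg. Loose. The point is its centre, 19 mm above its underside and below its top; z up, x and y along its sides.
- round_centre (a point): aluminium heating block, round, 48 in diameter and 38 high, with six dark holes in a ring; third from the bottom (mm), 0.10 to 0.18 kg. Loose. The point is its centre, 19 mm above its underside and below its top; z up, x and y along its sides.
- slim_centre (a point): aluminium heating block, slim bar, 40 (x) by 18 (y) by 38 high, with a row of three dark holes; the top of the stack (mm), 0.06 to 0.10 kg. Loose. The point is its centre, 19 mm above its underside and below its top; z up, x and y along its sides.
- well_oblong (a point): warming station with the oblong well, 120 (x) by 78 (y); housing 142 by 100 (mm). White housing fixed to the bench, with a flat dark floor 44 mm above the bench, inside a grey rim that stands 4 mm above the floor (rim top 48 mm above the bench, 9 mm wide). The point is the centre of the well's floor; x and y along its sides, z up.
- well_square (a point): warming station with the square well, 72 by 72; housing 94 by 94 (mm). White housing fixed to the bench, with a flat dark floor 44 mm above the bench, inside a grey rim that stands 4 mm above the floor (rim top 48 mm above the bench, 9 mm wide). The point is the centre of the well's floor; x and y along its sides, z up.
- well_round (a point): warming station with the round well, 64 in diameter; housing 86 by 86 (mm). White housing fixed to the bench, with a flat dark floor 44 mm above the bench, inside a grey rim that stands 4 mm above the floor (rim top 48 mm above the bench, 9 mm wide). The point is the centre of the well's floor; x and y along its sides, z up.
- well_slim (a point): warming station with the slim well, 56 (x) by 34 (y); housing 78 by 56 (mm). White housing fixed to the bench, with a flat dark floor 44 mm above the bench, inside a grey rim that stands 4 mm above the floor (rim top 48 mm above the bench, 9 mm wide). The point is the centre of the well's floor; x and y along its sides, z up.
- reagent_centre (a point): small loose amber glass reagent bottle with a blue cap, 46 in diameter and 95 high (mm), standing upright between the two far places; not to be disturbed. The point is half-way up.

How it is judged (in metres and radians):
At the end, for the whole second after the job is handed in: Each block lies in the well of its own shape: centre within 12.5 mm (horizontally) of the well's centre, flat on the floor (centre 16 to 21.5 mm above it), tilted less than 0.05 rad, released and at rest (horizontal distance between oblong_centre and well_oblong below 0.0125 m and z of oblong_centre in the frame of well_oblong between 0.016 and 0.0215 m and angle between each of oblong_centre, square_centre, round_centre, slim_centre's own z axis and vertical below 0.05 rad and linear speed of each of block_oblong, block_square, block_round, block_slim below 0.02 m/s and horizontal distance between square_centre and well_square below 0.0125 m and z of square_centre in the frame of well_square between 0.016 and 0.0215 m and horizontal distance between round_centre and well_round below 0.0125 m and z of round_centre in the frame of well_round between 0.016 and 0.0215 m and horizontal distance between slim_centre and well_slim below 0.0125 m and z of slim_centre in the frame of well_slim between 0.016 and 0.0215 m); the robot touches nothing.
It fails at once if a block is tipped by more than 0.6 rad (angle between any of oblong_centre, square_centre, round_centre, slim_centre's own z axis and vertical above 0.6 rad).
It fails at once if the reagent bottle is shifted by more than 25 mm or tipped (distance of reagent_centre from where it was at the start of the episode above 0.025 m or angle between reagent_centre's own z axis and vertical above 0.4 rad).
It also fails if it takes over 120 s, if anything falls off the work surface, if the arm or the gripper's body presses on something with over 40 N, if the wrist force passes 120 N, or if a joint passes its speed limit or range.

## Working session

There is one attempt and no reset: what is moved stays moved. The work goes in short steps, Python scripts to look and compute and a tool call to move; the robot and the scene stay as the last step left them, time stands still between calls to the robot, and variables do not carry over. Pictures are saved under pics/ and viewed, and the job is handed in when it is done.

Besides the shell and the picture viewer there is one more tool, called as name(argument=value, ...), one argument or row to a line, values as JSON. carry_out: Moves the arm, as the interface text tells. Its arguments: {"type":"object","properties":{"plan":{"type":"array","items":{"type":"array"}},"force":{"type":"number"}},"required":["plan"]}

```bash
ls; mkdir -p pics; python3 - <<'E'
from rig import env
import cv2
o=env.observe(); print(o)
for n in("scene","top"):
    p=env.get_image(n); cv2.imwrite(f"pics/{n}0.png",p["image"][:,:,::-1]); print({k:v for k,v in p.items() if k!="image"})
E
```

```text
pics
{'time_s': 0.0, 'q': array([-7.71380270e+01,  2.18414285e+01,  7.43857370e+01, -9.44764156e-04,
        8.38568931e+01, -1.23365224e+01]), 'qvel': array([-0.00605492,  0.00744362, -0.03529482, -0.12621997,  0.00061813,
        0.08615176]), 'joint_efforts': array([-4.30328191e-04, -4.48464489e+01, -2.31276637e+01, -2.16327712e-04,
        4.89417580e-03, -6.36681364e-06]), 'position': array([ 0.23408605, -0.49737333,  0.23070188]), 'tool_rot': array([[ 4.25756892e-01, -3.42564331e-04,  9.04837528e-01],
       [-9.04836452e-01,  1.42664010e-03,  4.25756926e-01],
       [-1.43672664e-03, -9.99998924e-01,  2.97437162e-04]]), 'ft_force': array([-0.38968069, -0.18800441,  0.64984678]), 'wrist_torque': array([-0.00099245, -0.03065293, -0.00793603]), 'grip_width': 0.08537416510701128}
{'vfov': 55.006563616873486, 'cx': 284.9113697400376, 'cy': 214.98139288479376, 'k1': -0.009383133874865788, 'rvec': array([ 0.86001359,  2.67649072, -0.88426096]), 'tvec': array([ 0.46400775, -0.19667159,  1.20394232]), 'shot': 1}
{'vfov': 51.00403368167414, 'cx': 284.18297002440397, 'cy': 209.27971108190908, 'k1': -0.12788697419237094, 'rvec': array([ 2.16270333, -2.12315828,  0.17901782]), 'tvec': array([-0.01257334,  0.59330811,  1.17946815]), 'shot': 2}
```

View pics/scene0.png

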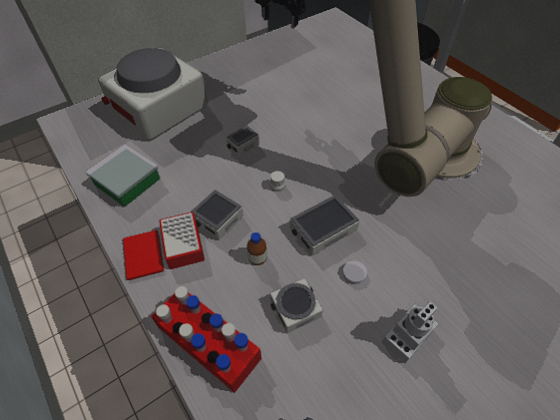

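View pics/top0.png

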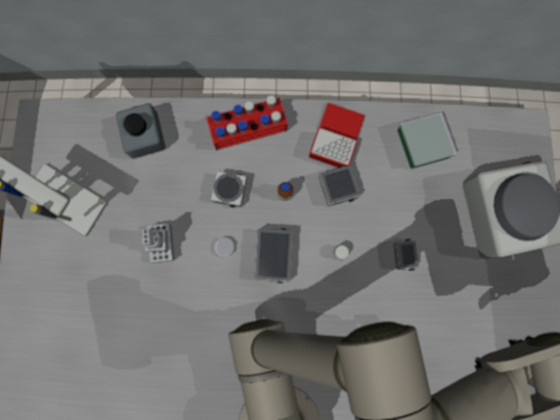

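```bash
cat > h.py <<'E'
from rig import env
import cv2, numpy as np
from scipy.optimize import least_squares
def K(p):
    f=p["image"].shape[0]/2/np.tan(np.radians(p["vfov"])/2)
    return np.array([[f,0,p["cx"]],[0,f,p["cy"]],[0,0,1.]]), np.array([p["k1"],0,0,0,0.])
def proj(p,X):
    k,d=K(p); return cv2.projectPoints(np.asarray(X,float).reshape(-1,3),p["rvec"],p["tvec"],k,d)[0].reshape(-1,2)
def ray(p,uv):
    k,d=K(p); n=cv2.undistortPoints(np.array(uv,float).reshape(-1,1,2),k,d).reshape(-1,2)
    R=cv2.Rodrigues(p["rvec"])[0]; c=-R.T@p["tvec"]
    return c,(np.c_[n,np.ones(len(n))]@R)
def onplane(p,uv,z):
    c,d=ray(p,uv); return c+d*((z-c[2])/d[:,2])[:,None]
def tri(ps,uvs):
    A=np.zeros((3,3));b=np.zeros(3)
    for p,uv in zip(ps,uvs):
        c,d=ray(p,uv); d=d[0]/np.linalg.norm(d[0]); M=np.eye(3)-np.outer(d,d); A+=M;b+=M@c
    return np.linalg.solve(A,b)
E
cat > look.py <<'E'
from h import *
import sys,pickle
tag=sys.argv[1]; names=sys.argv[2:]
P={n:env.get_image(n) for n in("scene","top")}
M={}
for n,p in P.items():
    im=p["image"][:,:,::-1].copy()
    for t in names:
        r=env.outline_of(t,p)
        if not r: print(n,t,"none"); continue
        print(n,t,[(round(float(a["conf"]),2),np.round(a["pixel"],1).tolist(),int(a["mask"].sum())) for a in r[:3]])
        M[n,t]=r
        cs,_=cv2.findContours(r[0]["mask"].astype(np.uint8),0,1); cv2.drawContours(im,cs,-1,(0,255,0),1)
    cv2.imwrite(f"pics/{tag}_{n}.png",im)
pickle.dump((P,M),open(f"{tag}.pkl","wb"))
E
python3 look.py a oblong_centre square_centre round_centre slim_centre well_oblong well_square well_round well_slim reagent_centre
```

```text
scene oblong_centre [(0.61, [344.5, 398.4], 614)]
scene square_centre [(0.7, [334.2, 406.6], 408), (0.7, [305.4, 293.8], 1833)]
scene round_centre [(0.78, [327.3, 412.2], 372)]
scene slim_centre [(0.81, [314.1, 422.6], 299)]
scene well_oblong [(0.62, [249.4, 256.4], 488), (0.6, [223.2, 322.4], 2431)]
scene well_square [(0.59, [214.3, 219.5], 1535)]
scene well_round [(0.96, [301.5, 291.1], 1817)]
scene well_slim [(0.74, [138.8, 240.5], 677)]
scene reagent_centre [(0.88, [245.7, 254.9], 564)]
top oblong_centre [(0.96, [250.5, 164.5], 500)]
top square_centre [(0.45, [244.4, 160.3], 209)]
top round_centre [(0.62, [244.8, 154.0], 152)]
top slim_centre [(0.44, [235.1, 146.1], 139)]
top well_oblong [(0.95, [253.5, 276.5], 1848), (0.71, [245.9, 158.0], 216)]
top well_square [(0.57, [182.4, 337.5], 1092), (0.21, [256.3, 403.1], 645)]
top well_round [(0.62, [188.6, 226.6], 997)]
top well_slim [(0.84, [257.5, 405.3], 628)]
top reagent_centre [(0.67, [193.4, 286.1], 255)]
```

```bash
python3 - <<'E'
import cv2,numpy as np
s=cv2.imread("pics/scene0.png");t=cv2.imread("pics/top0.png")
def c(im,u,v,w,k): return cv2.resize(im[v-w:v+w,u-w:u+w],(k,k),interpolation=cv2.INTER_CUBIC)
a=np.vstack([np.hstack([c(s,412,328,35,400),c(t,157,242,30,400)])])
cv2.imwrite("pics/stack.png",a)
r1=[c(s,u,v,45,200) for u,v in((325,223),(219,213),(296,303),(242,139))]
r2=[c(t,u,v,35,200) for u,v in((275,254),(341,184),(229,188),(406,254))]
cv2.imwrite("pics/wells.png",np.vstack([np.hstack(r1),np.hstack(r2)]))
E
```

```text
(no output)
```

View pics/stack.png

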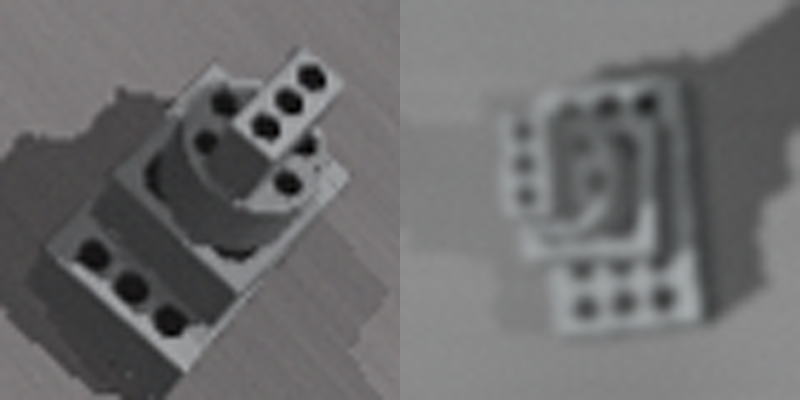

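View pics/wells.png

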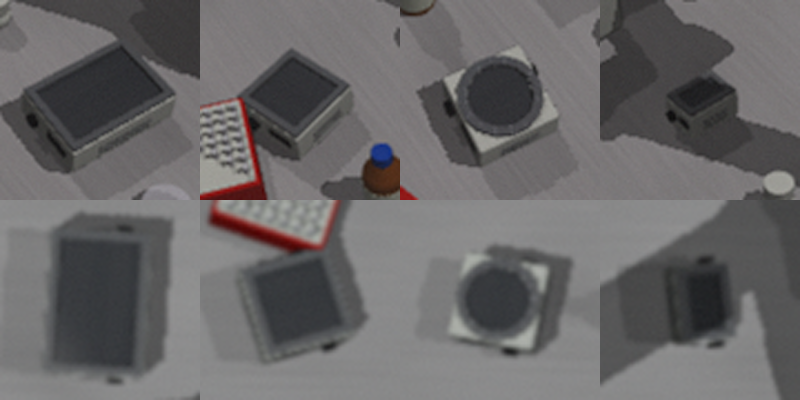

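```bash
cat > fitw.py <<'E'
from h import *
import pickle
P,M=pickle.load(open("a.pkl","rb"))
W={"well_oblong":(.142,.100,.120,.078),"well_square":(.094,.094,.072,.072),"well_round":(.086,.086,.064,.064),"well_slim":(.078,.056,.056,.034)}
pick={("scene","well_oblong"):1}
def hull(p,x,y,a,sx,sy,rx,ry,rnd,top):
    c,s=np.cos(a),np.sin(a); R=np.array([[c,-s],[s,c]])
    sq=np.array([[1,1],[1,-1],[-1,-1],[-1,1]])/2.
    b=sq*[sx,sy]
    r=sq*[rx+.018,ry+.018]
    if rnd:
        t=np.linspace(0,2*np.pi,40)[:-1]; r=np.c_[np.cos(t),np.sin(t)]*(rx/2+.009)
    X=[np.c_[b@R.T+[x,y],np.full(4,z)] for z in(0,top-.004)]+[np.c_[r@R.T+[x,y],np.full(len(r),top)]]
    return cv2.convexHull(proj(p,np.vstack(X)).astype(np.float32))
for t,(sx,sy,rx,ry) in W.items():
    C={}
    for n in P:
        m=M[n,t][pick.get((n,t),0)]["mask"].astype(np.uint8)
        cs,_=cv2.findContours(m,0,cv2.CHAIN_APPROX_NONE); C[n]=max(cs,key=cv2.contourArea).reshape(-1,2).astype(float)
    def run(views,freeh):
        def res(v):
            o=[]
            for n in views:
                h=hull(P[n],v[0],v[1],v[2],sx,sy,rx,ry,t=="well_round",v[3] if freeh else .048)
                o+=[cv2.pointPolygonTest(h,(float(u),float(w)),True)-.5 for u,w in C[n]]
            return np.array(o)
        best=None
        c0=onplane(P["top"],[C["top"].mean(0)],.03)[0]
        for a0 in np.radians(np.arange(-90,90,22.5)):
            r=least_squares(res,[c0[0],c0[1],a0]+([.048] if freeh else []),loss="soft_l1",f_scale=.7,diff_step=1e-4,x_scale=[.01,.01,.1]+([.01] if freeh else []))
            if best is None or r.cost<best.cost: best=r
        return best,res(best.x)
    for v,f in ((("scene","top"),True),(("scene","top"),False),(("scene",),False),(("top",),False)):
        r,e=run(v,f); print(t,v,"x,y mm",np.round(r.x[:2]*1000,1),"yaw",np.round(np.degrees(r.x[2]),1),"h",np.round(r.x[3:]*1000,1),"rms",round(float(np.sqrt((e**2).mean())),2))
E
python3 fitw.py
```

```text
well_oblong ('scene', 'top') x,y mm [466.6  22.7] yaw -2.6 h [49.5] rms 1.05
well_oblong ('scene', 'top') x,y mm [466.5  22.4] yaw -2.7 h [] rms 1.05
well_oblong ('scene',) x,y mm [466.3  19.2] yaw -2.3 h [] rms 0.62
well_oblong ('top',) x,y mm [466.4  25.3] yaw -2.5 h [] rms 0.65
well_square ('scene', 'top') x,y mm [ 669.4 -161.6] yaw -72.7 h [47.4] rms 1.22
well_square ('scene', 'top') x,y mm [ 669.4 -161.4] yaw -72.7 h [] rms 1.23
well_square ('scene',) x,y mm [ 669.2 -163.8] yaw 16.9 h [] rms 1.13
well_square ('top',) x,y mm [ 669.7 -158.6] yaw -73.0 h [] rms 1.0
well_round ('scene', 'top') x,y mm [654.2 153.8] yaw -9.8 h [48.4] rms 0.91
well_round ('scene', 'top') x,y mm [654.1 153.7] yaw -99.8 h [] rms 0.91
well_round ('scene',) x,y mm [653.8 152.4] yaw -9.6 h [] rms 0.68
well_round ('top',) x,y mm [654.6 157. ] yaw 80.6 h [] rms 0.71
well_slim ('scene', 'top') x,y mm [ 473.  -351.1] yaw 3.7 h [44.4] rms 0.81
well_slim ('scene', 'top') x,y mm [ 473.3 -350.2] yaw 4.2 h [] rms 0.88
well_slim ('scene',) x,y mm [ 474.4 -351.3] yaw 5.6 h [] rms 0.51
well_slim ('top',) x,y mm [ 471.8 -349.1] yaw 3.1 h [] rms 0.93
```

```bash
python3 - <<'E'
import cv2,numpy as np
for n,l in(("scene",((325,223),(219,213),(296,303),(242,139))),("top",((275,254),(341,184),(229,188),(406,254)))):
    im=cv2.imread(f"pics/a_{n}.png"); 
    cv2.imwrite(f"pics/az_{n}.png",cv2.resize(im[100:400,180:480] if n=="scene" else im[130:330,130:450],None,fx=2.4,fy=2))
E
```

```text
(no output)
```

View pics/az_scene.png

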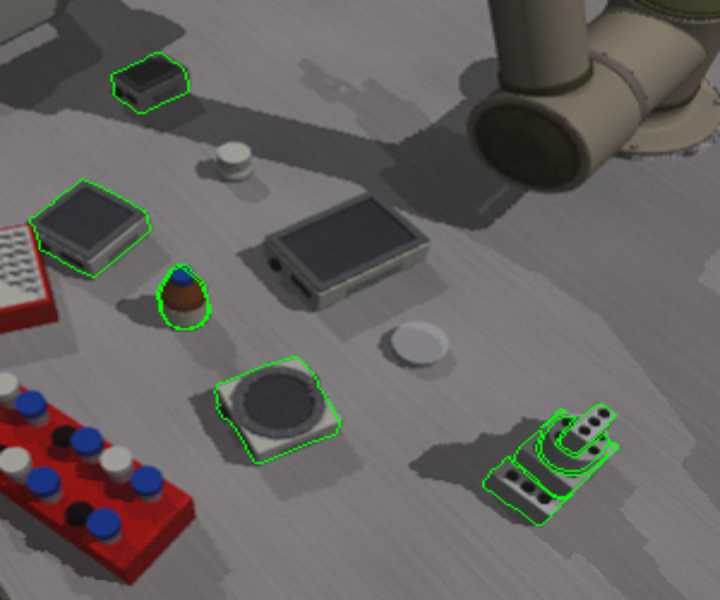

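View pics/az_top.png

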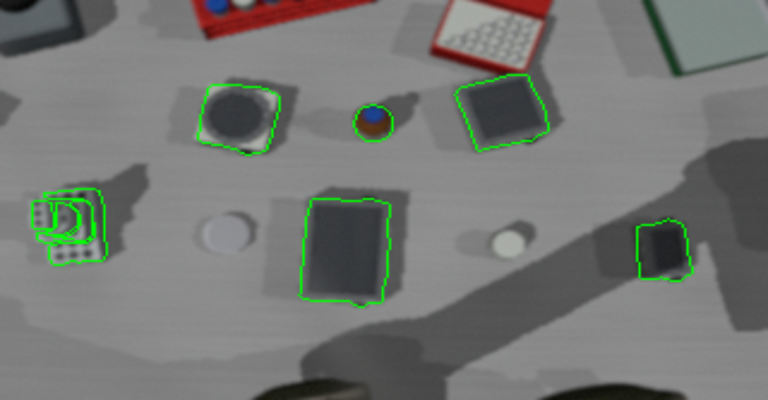

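```bash
cat > fitb.py <<'E'
from h import *
import pickle,sys
P,M=pickle.load(open(sys.argv[1] if len(sys.argv)>1 else "a.pkl","rb"))
B=[("oblong_centre",.104,.062,0),("square_centre",.056,.056,.038),("round_centre",.048,.048,.076),("slim_centre",.040,.018,.114)]
def hull(p,x,y,a,sx,sy,z0,rnd):
    c,s=np.cos(a),np.sin(a); R=np.array([[c,-s],[s,c]])
    b=np.array([[1,1],[1,-1],[-1,-1],[-1,1]])/2.*[sx,sy]
    if rnd:
        t=np.linspace(0,2*np.pi,40)[:-1]; b=np.c_[np.cos(t),np.sin(t)]*sx/2
    X=[np.c_[b@R.T+[x,y],np.full(len(b),z)] for z in(z0,z0+.038)]
    return cv2.convexHull(proj(p,np.vstack(X)).astype(np.float32))
for i,(t,sx,sy,z0) in enumerate(B):
    C={}
    for n in P:
        m=M[n,t][0]["mask"].astype(np.uint8)
        cs,_=cv2.findContours(m,0,cv2.CHAIN_APPROX_NONE); c=max(cs,key=cv2.contourArea).reshape(-1,2)
        up=np.zeros_like(m)
        for b in B[i+1:]: up|=M[n,b[0]][0]["mask"].astype(np.uint8)
        up=cv2.dilate(up,np.ones((5,5),np.uint8)); C[n]=c[up[c[:,1],c[:,0]]==0].astype(float)
    def run(views,freeh):
        def res(v):
            o=[]
            for n in views:
                h=hull(P[n],v[0],v[1],v[2],sx,sy,v[3] if freeh else z0,t=="round_centre")
                o+=[cv2.pointPolygonTest(h,(float(u),float(w)),True)-.5 for u,w in C[n]]
            return np.array(o)
        best=None
        c0=onplane(P["scene"],[C["scene"].mean(0)],z0+.03)[0]
        for a0 in np.radians(np.arange(-90,90,22.5)):
            r=least_squares(res,[c0[0],c0[1],a0]+([z0] if freeh else []),loss="soft_l1",f_scale=.7,diff_step=1e-4,x_scale=[.01,.01,.1]+([.01] if freeh else []))
            if best is None or r.cost<best.cost: best=r
        return best,res(best.x)
    for v,f in ((("scene","top"),True),(("scene","top"),False),(("scene",),False),(("top",),False)):
        r,e=run(v,f); print(t,v,len(e),"x,y mm",np.round(r.x[:2]*1000,1),"yaw",np.round(np.degrees(r.x[2]),1),"z0",np.round(r.x[3:]*1000,1),"rms",round(float(np.sqrt((e**2).mean())),2))
E
python3 fitb.py
```

```text
oblong_centre ('scene', 'top') 140 x,y mm [495.2 345.2] yaw 6.4 z0 [-1.1] rms 0.56
oblong_centre ('scene', 'top') 140 x,y mm [495.3 345. ] yaw 6.6 z0 [] rms 0.57
oblong_centre ('scene',) 52 x,y mm [496.4 342.4] yaw 10.3 z0 [] rms 0.4
oblong_centre ('top',) 88 x,y mm [494.6 345.6] yaw 187.3 z0 [] rms 0.53
square_centre ('scene', 'top') 100 x,y mm [499.3 346.9] yaw 93.9 z0 [41.3] rms 0.49
square_centre ('scene', 'top') 100 x,y mm [498.5 346.9] yaw 3.8 z0 [] rms 0.55
square_centre ('scene',) 55 x,y mm [498.2 346.3] yaw -85.3 z0 [] rms 0.4
square_centre ('top',) 45 x,y mm [498.9 348.4] yaw -87.4 z0 [] rms 0.48
round_centre ('scene', 'top') 86 x,y mm [500.2 347.5] yaw -89.3 z0 [80.7] rms 0.78
round_centre ('scene', 'top') 86 x,y mm [498.7 347.1] yaw -24.7 z0 [] rms 0.83
round_centre ('scene',) 58 x,y mm [498.3 346.5] yaw -89.2 z0 [] rms 0.74
round_centre ('top',) 28 x,y mm [499.9 351.1] yaw 49.2 z0 [] rms 0.34
slim_centre ('scene', 'top') 95 x,y mm [501.8 349.1] yaw 6.9 z0 [117.5] rms 0.82
slim_centre ('scene', 'top') 95 x,y mm [500.7 348.9] yaw 6.7 z0 [] rms 0.86
slim_centre ('scene',) 54 x,y mm [500.9 348.5] yaw 6.9 z0 [] rms 0.39
slim_centre ('top',) 41 x,y mm [499.7 351.3] yaw 4.2 z0 [] rms 0.84
```

```bash
cat > go.py <<'E'
# go.py x y z jawdeg : residual turn and shift
from h import *
import sys
from scipy.spatial.transform import Rotation as Ro
x,y,z,a=map(float,sys.argv[1:5]); o=env.observe()
R=o["tool_rot"]; a=np.radians(a)
tx=np.array([np.cos(a),np.sin(a),0]); ty=np.array([0,0,-1.]); Rt=np.c_[tx,ty,np.cross(tx,ty)]
rv=np.degrees(Ro.from_matrix(R.T@Rt).as_rotvec())
d=np.array([x,y,z])-o["position"]
print("t",round(o["time_s"],2),"pos",np.round(o["position"]*1000,1),"jaw",round(np.degrees(np.arctan2(R[1,0],R[0,0])),2),"down",np.round(R[:,1],3),"w",round(o["grip_width"]*1000,1),"F",np.round(o["ft_force"],1),"q6",round(o["q"][5],1))
print("turn",np.round(rv,2)); s=Rt.T@d*1000
print("shift(after turn) mm",np.round(s,1), "rows>=",np.linalg.norm(s)/60, "| shift now",np.round(R.T@d*1000,1))
E
python3 go.py 0.5 0.348 0.23 -83.5
```

```text
t 1.1 pos [ 234.2 -497.6  231.3] jaw -64.8 down [ 0. -0. -1.] w 85.4 F [-0.5 -0.7  0.2] q6 -12.3
turn [ 0.  18.7  0. ]
shift(after turn) mm [-810.1    1.3  359.9] rows>= 14.77402298452651 | shift now [-652.     1.3  600.6]
```

carry_out(
  plan=[
    [[0,0,0],[0,9.35,0],0.085],
    [[0,0,0],[0,9.35,0],0.085],
    [[-0.05,0,0.022],[0,0,0],0.085],
    [[-0.05,0,0.022],[0,0,0],0.085],
    [[-0.05,0,0.022],[0,0,0],0.085],
    [[-0.05,0,0.022],[0,0,0],0.085],
    [[-0.05,0,0.022],[0,0,0],0.085],
    [[-0.05,0,0.022],[0,0,0],0.085],
  ],
)

```text
time_s: 2.1
position: [0.3316, -0.183, 0.2315]
tool_rot: [[0.113, 0.001, 0.994], [-0.994, -0.0, 0.113], [0.0, -1.0, 0.001]]
ft_force: [0.4, -0.5, 0.9]
grip_width: 0.0854
```

carry_out(
  plan=[
    [[-0.05,0,0.022],[0,0,0],0.085],
    [[-0.05,0,0.022],[0,0,0],0.085],
    [[-0.05,0,0.022],[0,0,0],0.085],
    [[-0.05,0,0.022],[0,0,0],0.085],
    [[-0.05,0,0.022],[0,0,0],0.085],
    [[-0.05,0,0.022],[0,0,0],0.085],
    [[-0.05,0,0.022],[0,0,0],0.085],
    [[0,0,0],[0,0,0],0.085],
  ],
)

```text
time_s: 3.1
position: [0.445, 0.1833, 0.231]
tool_rot: [[0.118, -0.0, 0.993], [-0.993, 0.0, 0.118], [-0.0, -1.0, -0.0]]
ft_force: [-0.1, -0.6, 0.4]
grip_width: 0.085
```

```bash
python3 go.py 0.5 0.348 0.23 -83.5
```

```text
t 3.1 pos [445.  183.3 231. ] jaw -83.24 down [-0.  0. -1.] w 85.0 F [-0.1 -0.6  0.4] q6 91.5
turn [ 0.    0.26 -0.02]
shift(after turn) mm [-157.4    1.    73.3] rows>= 2.8942706362399218 | shift now [-157.1    1.    74. ]
```

carry_out(
  plan=[
    [[-0.04,0,0.0185],[0,0.26,0],0.06],
    [[-0.04,0,0.0185],[0,0,0],0.06],
    [[-0.04,0,0.0185],[0,0,0],0.06],
    [[-0.0375,0,0.018],[0,0,0],0.06],
    [[0,0,0],[0,0,0],0.06],
    [[0,0,0],[0,0,0],0.06],
  ],
)

```text
time_s: 3.85
position: [0.5005, 0.3441, 0.2312]
tool_rot: [[0.108, -0.0, 0.994], [-0.994, -0.001, 0.108], [0.001, -1.0, -0.001]]
ft_force: [-0.1, 0.1, -0.4]
grip_width: 0.0599
```

```bash
python3 go.py 0.5 0.348 0.126 -83.5; python3 - <<'E'
from h import *
o=env.observe()
for n in("scene","top"):
    p=env.get_image(n); u=proj(p,[o["position"],[.5,.348,.152]]); print(n,u)
    im=p["image"][:,:,::-1].copy()
    for q,c in zip(u,((0,255,0),(0,0,255))): cv2.circle(im,tuple(np.round(q).astype(int).tolist()),1,c,-1)
    c=u[1].astype(int); w=55
    im=im[max(c[1]-w,0):c[1]+w,max(c[0]-w,0):c[0]+w]; cv2.imwrite(f"pics/b_{n}.png",cv2.resize(im,(500,500),interpolation=cv2.INTER_CUBIC))
E
```

```text
t 3.85 pos [500.5 344.1 231.2] jaw -83.8 down [-0.    -0.001 -1.   ] w 59.9 F [-0.1  0.1 -0.4] q6 107.2
turn [ 0.03 -0.3   0.03]
shift(after turn) mm [ -3.9 105.2  -0. ] rows>= 1.7552460719936207 | shift now [ -3.9 105.2   0. ]
scene [[438.64307544 288.64572102]
 [427.1054866  309.46611098]]
top [[138.35146995 233.01663923]
 [146.62183102 236.42428378]]
```

View pics/b_scene.png

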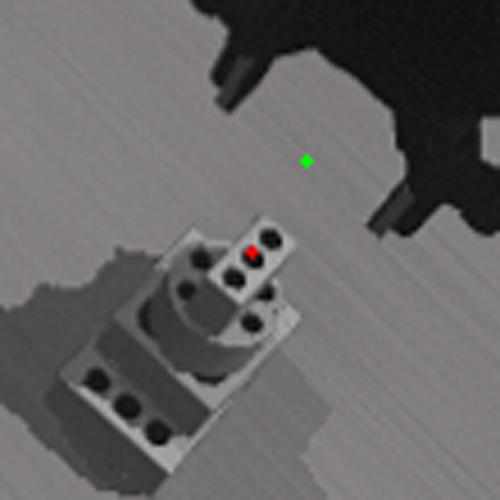

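View pics/b_top.png

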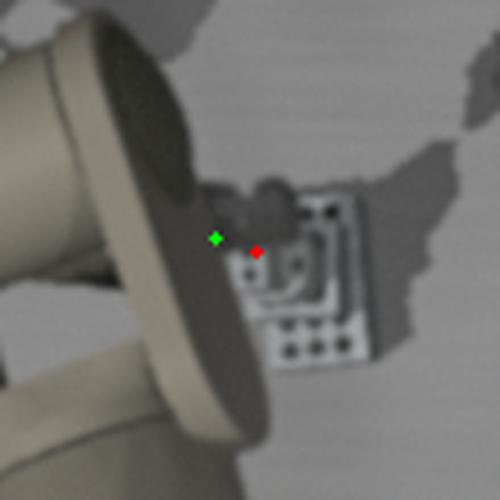

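carry_out(
  plan=[
    [[-0.004,0.02,0],[0,-0.3,0],0.06],
    [[0,0.03,0],[0,0,0],0.06],
    [[0,0.03,0],[0,0,0],0.06],
    [[0,0.015,0],[0,0,0],0.06],
    [[0,0.01,0],[0,0,0],0.05],
    [[0,0,0],[0,0,0],0.045],
    [[0,0,0],[0,0,0],0.035],
  ],
  force=30,
)

```text
time_s: 4.82
position: [0.5005, 0.3493, 0.1273]
tool_rot: [[0.114, 0.002, 0.994], [-0.994, 0.001, 0.114], [-0.001, -1.0, 0.002]]
ft_force: [-0.0, -0.8, 0.6]
grip_width: 0.0353
```

```bash
python3 go.py 0.5 0.348 0.126 -83.5; python3 - <<'E'
from h import *
o=env.observe()
for n in("scene","top"):
    p=env.get_image(n); u=proj(p,[o["position"],[.5,.348,.152]])
    im=p["image"][:,:,::-1].copy()
    c=u[1].astype(int); w=40
    im=im[max(c[1]-w,0):c[1]+w,max(c[0]-w,0):c[0]+w]; cv2.imwrite(f"pics/c_{n}.png",cv2.resize(im,(500,500),interpolation=cv2.INTER_CUBIC))
E
```

```text
t 4.83 pos [500.5 349.3 127.3] jaw -83.47 down [ 0.002  0.001 -1.   ] w 35.3 F [-0.  -0.8  0.6] q6 107.3
turn [-0.1   0.03 -0.03]
shift(after turn) mm [ 1.2  1.3 -0.7] rows>= 0.0318386009776462 | shift now [ 1.2  1.3 -0.7]
```

View pics/c_scene.png

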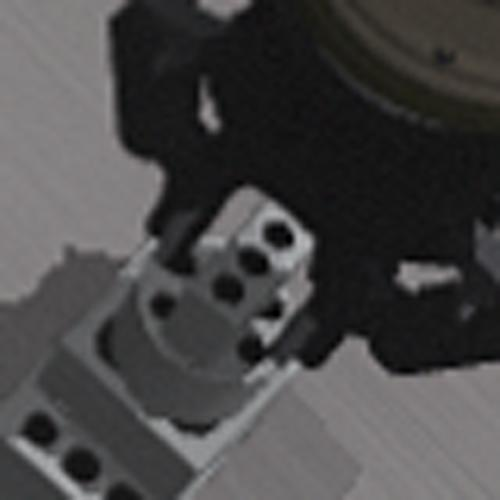

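carry_out(
  plan=[
    [[0,0,0],[0,0,0],0.026],
    [[0,0,0],[0,0,0],0.01],
    [[0,0,0],[0,0,0],0.01],
    [[0,0,0],[0,0,0],0.01],
  ],
  force=30,
)

```text
time_s: 5.42
position: [0.5002, 0.3492, 0.1267]
tool_rot: [[0.114, 0.001, 0.993], [-0.993, 0.0, 0.114], [-0.0, -1.0, 0.001]]
ft_force: [-0.1, -0.2, 4.0]
grip_width: 0.0175
```

carry_out(
  plan=[
    [[0,-0.01,0],[0,0,0],0.01],
    [[0,-0.03,0],[0,0,0],0.01],
    [[0,-0.03,0],[0,0,0],0.01],
    [[0,-0.01,0],[0,0,0],0.01],
    [[0,0,0],[0,0,0],0.01],
  ],
)

```text
time_s: 6.05
position: [0.5, 0.3491, 0.2063]
tool_rot: [[0.114, 0.0, 0.993], [-0.993, 0.0, 0.114], [-0.0, -1.0, 0.0]]
ft_force: [1.1, -0.1, -1.1]
grip_width: 0.0176
```

```bash
cat > crop.py <<'E'
# crop.py tag x y z w : crops around world point in both views, side by side
from h import *
import sys
tag=sys.argv[1]; X=list(map(float,sys.argv[2:5])); w=int(sys.argv[5])
o=[]
for n in("scene","top"):
    p=env.get_image(n); c=proj(p,[X])[0].round().astype(int)
    im=cv2.copyMakeBorder(p["image"][:,:,::-1],w,w,w,w,0); im=im[c[1]:c[1]+2*w,c[0]:c[0]+2*w]
    o.append(cv2.resize(im,(400,400),interpolation=cv2.INTER_CUBIC)); print(n,"crop origin",c-w)
cv2.imwrite(f"pics/{tag}.png",np.hstack(o))
E
python3 go.py 0.473 -0.3505 0.22 -86; python3 crop.py d 0.5 0.348 0.16 50
```

```text
t 6.05 pos [500.  349.1 206.3] jaw -83.46 down [ 0.  0. -1.] w 17.6 F [ 1.1 -0.1 -1.1] q6 107.3
turn [-0.01  2.54 -0.  ]
shift(after turn) mm [696.  -13.7 -75.7] rows>= 11.671325297222252 | shift now [ 692.   -13.8 -106.5]
scene crop origin [378 258]
top crop origin [ 96 186]
```

View pics/d.png

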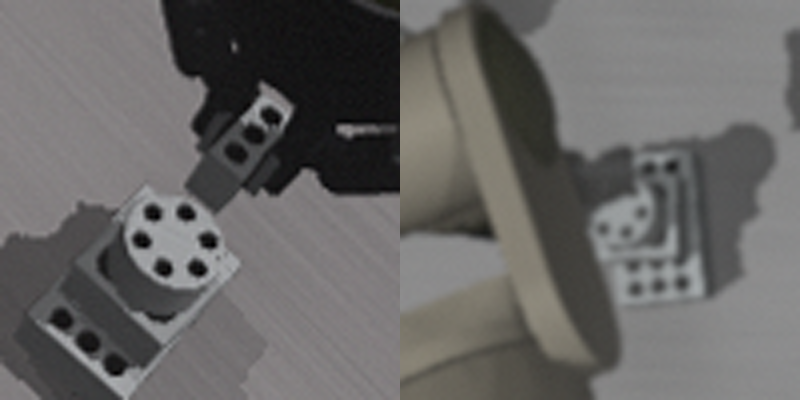

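carry_out(
  plan=[
    [[0,-0.014,0],[0,2.54,0],0.01],
    [[0.05,0,-0.0055],[0,0,0],0.01],
    [[0.05,0,-0.0055],[0,0,0],0.01],
    [[0.05,0,-0.0055],[0,0,0],0.01],
    [[0.05,0,-0.0055],[0,0,0],0.01],
    [[0.05,0,-0.0055],[0,0,0],0.01],
    [[0.05,0,-0.0055],[0,0,0],0.01],
    [[0.05,0,-0.0055],[0,0,0],0.01],
  ],
)

```text
time_s: 7.15
position: [0.4854, -0.0042, 0.2193]
tool_rot: [[0.07, -0.002, 0.998], [-0.998, 0.001, 0.07], [-0.001, -1.0, -0.002]]
ft_force: [0.7, 0.5, -0.7]
grip_width: 0.0177
```

carry_out(
  plan=[
    [[0.05,0,-0.0055],[0,0,0],0.01],
    [[0.05,0,-0.0055],[0,0,0],0.01],
    [[0.05,0,-0.0055],[0,0,0],0.01],
    [[0.05,0,-0.0055],[0,0,0],0.01],
    [[0.05,0,-0.0055],[0,0,0],0.01],
    [[0.05,0,-0.0055],[0,0,0],0.01],
    [[0,0,0],[0,0,0],0.01],
  ],
)

```text
time_s: 8.02
position: [0.4733, -0.307, 0.2184]
tool_rot: [[0.066, -0.002, 0.998], [-0.998, 0.001, 0.066], [-0.002, -1.0, -0.002]]
ft_force: [0.1, 1.2, -1.1]
grip_width: 0.0174
```

```bash
python3 go.py 0.473 -0.3505 0.12 -86
```

```text
t 8.03 pos [ 473.3 -307.   218.4] jaw -86.22 down [-0.002  0.001 -1.   ] w 17.4 F [ 0.1  1.2 -1.1] q6 41.2
turn [ 0.11 -0.22 -0.09]
shift(after turn) mm [43.4 98.4 -3.3] rows>= 1.79371671153821 | shift now [43.6 98.4 -2.9]
```

carry_out(
  plan=[
    [[0.022,0.02,-0.0015],[0,0,0],0.01],
    [[0.0215,0.03,-0.0015],[0,0,0],0.01],
    [[0,0.04,0],[0,0,0],0.01],
    [[0,0.03,0],[0,0,0],0.01],
    [[0,0,0],[0,0,0],0.01],
  ],
)

```text
time_s: 8.65
position: [0.4731, -0.3465, 0.0973]
tool_rot: [[0.07, -0.004, 0.998], [-0.998, 0.005, 0.07], [-0.005, -1.0, -0.004]]
ft_force: [0.3, -0.3, 0.3]
grip_width: 0.0175
```

```bash
python3 go.py 0.473 -0.3505 0.058 -86;  python3 crop.py e 0.473 -0.35 0.07 40
```

```text
t 8.65 pos [ 473.1 -346.5   97.3] jaw -85.97 down [-0.004  0.005 -1.   ] w 17.5 F [ 0.3 -0.3  0.3] q6 38.2
turn [ 0.23  0.03 -0.29]
shift(after turn) mm [ 3.9 39.3 -0.4] rows>= 0.6576564709127679 | shift now [ 4.1 39.2 -0.2]
scene crop origin [201  89]
top crop origin [371 214]
```

View pics/e.png

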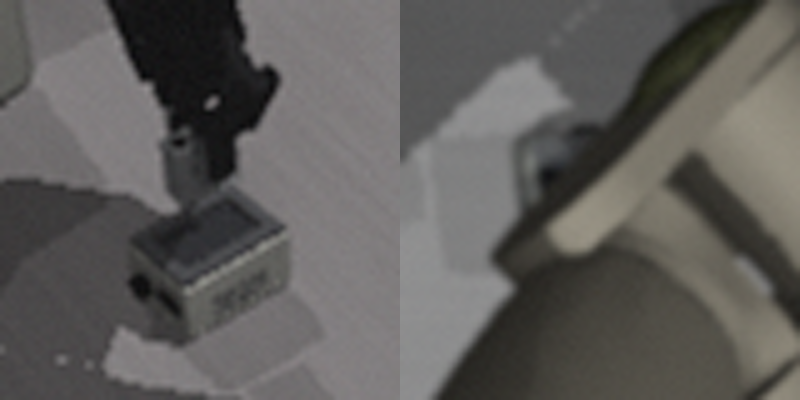

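```bash
cat > ov.py <<'E'
# ov.py tag w  then boxes: name x y z0 yaw sx sy h ...
from h import *
import sys
tag=sys.argv[1]; w=int(sys.argv[2]); L=np.array(list(map(float,sys.argv[3:]))).reshape(-1,7)
out=[]
cols=[(0,255,0),(0,0,255),(255,255,0)]
for n in("scene","top"):
    p=env.get_image(n); c=proj(p,[L[0][:3]])[0].round().astype(int)
    im=cv2.copyMakeBorder(p["image"][:,:,::-1],w,w,w,w,0); im=im[c[1]:c[1]+2*w,c[0]:c[0]+2*w]; k=400/(2*w)
    im=cv2.resize(im,(400,400),interpolation=cv2.INTER_CUBIC)
    for (x,y,z,a,sx,sy,h),col in zip(L,cols):
        a=np.radians(a);R=np.array([[np.cos(a),-np.sin(a)],[np.sin(a),np.cos(a)]])
        b=np.array([[1,1],[1,-1],[-1,-1],[-1,1]])/2.*[sx,sy]
        if sx<0: t=np.linspace(0,2*np.pi,40); b=np.c_[np.cos(t),np.sin(t)]*sx/2
        for zz in ((z,z+h) if h else (z,)):
            q=(proj(p,np.c_[b@R.T+[x,y],np.full(len(b),zz)])-c+w+.5)*k-.5
            cv2.polylines(im,[np.round(q).astype(np.int32)],True,col,1)
    out.append(im)
cv2.imwrite(f"pics/{tag}.png",np.hstack(out))
E
python3 ov.py f 40  .473 -.3505 .048 4 .056 .034 0  .4731 -.3465 .0846 4 .04 .018 .038 .473 -.3505 .0 4 .078 .056 0.048
```

```text
(no output)
```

View pics/f.png

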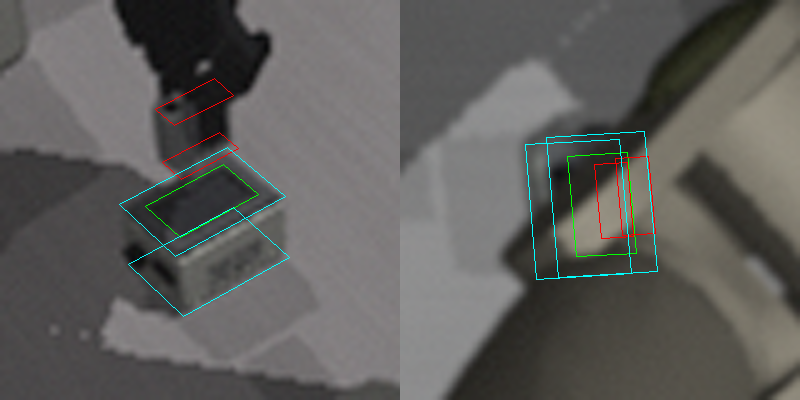

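carry_out(
  plan=[
    [[0.004,0.01,0],[0.2,0,-0.3],0.01],
    [[0,0.015,0],[0,0,0],0.01],
    [[0,0.01,0],[0,0,0],0.01],
    [[0,0.003,0],[0,0,0],0.01],
    [[0,0,0],[0,0,0],0.01],
    [[0,0,0],[0,0,0],0.01],
  ],
)

```text
time_s: 9.6
position: [0.4747, -0.3521, 0.0627]
tool_rot: [[0.07, 0.004, 0.998], [-0.998, -0.006, 0.07], [0.006, -1.0, 0.004]]
ft_force: [-0.1, -0.3, -0.9]
grip_width: 0.0172
```

```bash
python3 go.py 0.473 -0.3505 0.058 -86;python3 ov.py g 40  .473 -.3505 .048 4 .056 .034 0  .473 -.3505 .046 4 .04 .018 .038
```

```text
t 9.6 pos [ 474.7 -352.1   62.7] jaw -86.0 down [ 0.004 -0.006 -1.   ] w 17.2 F [-0.1 -0.3 -0.9] q6 38.0
turn [-0.23  0.    0.33]
shift(after turn) mm [-1.8  4.7 -1.6] rows>= 0.08756613441184996 | shift now [-1.8  4.7 -1.6]
```

View pics/g.png

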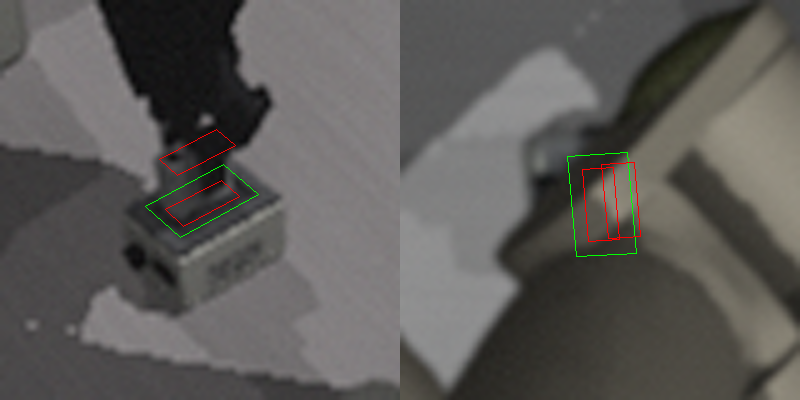

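carry_out(
  plan=[
    [[-0.001,0.003,-0.001],[-0.1,0,0.15],0.01],
    [[0,0.0015,0],[0,0,0],0.01],
    [[0,0,0],[0,0,0],0.01],
    [[0,0,0],[0,0,0],0.01],
  ],
)

```text
time_s: 10.2
position: [0.4735, -0.3511, 0.0578]
tool_rot: [[0.07, 0.002, 0.998], [-0.998, -0.003, 0.07], [0.003, -1.0, 0.002]]
ft_force: [0.5, -0.4, -0.5]
grip_width: 0.0172
```

```bash
python3 go.py 0.473 -0.3505 0.058 -86;python3 crop.py g2 .473 -.3505 .048 40
```

```text
t 10.2 pos [ 473.5 -351.1   57.8] jaw -86.0 down [ 0.002 -0.003 -1.   ] w 17.2 F [ 0.5 -0.4 -0.5] q6 38.0
turn [-0.1  -0.    0.15]
shift(after turn) mm [-0.7 -0.2 -0.4] rows>= 0.013574730072971953 | shift now [-0.7 -0.2 -0.4]
scene crop origin [202  95]
top crop origin [369 214]
```

View pics/g2.png

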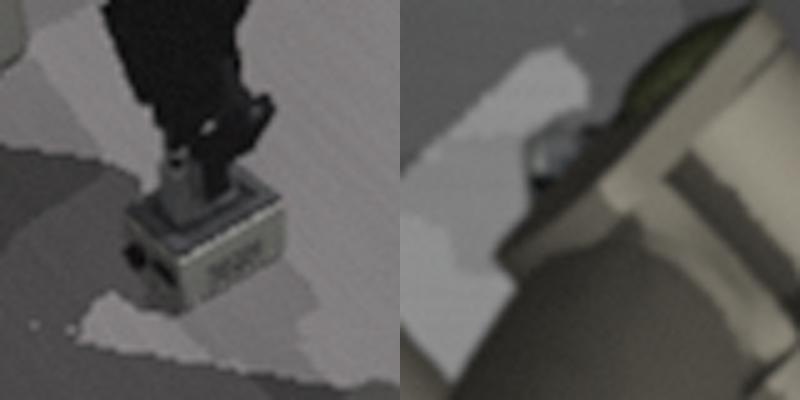

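carry_out(
  plan=[
    [[0,0.001,0],[0,0,0],0.01],
    [[0,0,0],[0,0,0],0.01],
    [[0,0,0],[0,0,0],0.025],
    [[0,0,0],[0,0,0],0.045],
    [[0,-0.01,0],[0,0,0],0.05],
    [[0,-0.04,0],[0,0,0],0.06],
    [[0,-0.05,0],[0,0,0],0.06],
    [[0,-0.05,0],[0,0,0],0.06],
  ],
)

```text
time_s: 11.3
position: [0.473, -0.3505, 0.2092]
tool_rot: [[0.07, 0.002, 0.998], [-0.998, -0.003, 0.07], [0.003, -1.0, 0.002]]
ft_force: [0.1, -0.3, -0.3]
grip_width: 0.0598
```

```bash
python3 go.py 0.5 0.348 0.2 -83.5; python3 ov.py h 40  .473 -.3505 .048 4 .056 .034 0  .473 -.3505 .044 4 .04 .018 .038
```

```text
t 11.3 pos [ 473.  -350.5  209.2] jaw -86.01 down [ 0.002 -0.003 -1.   ] w 59.8 F [ 0.1 -0.3 -0.3] q6 38.0
turn [-0.12 -2.5   0.18]
shift(after turn) mm [-691.     9.2  105.9] rows>= 11.651924025199982 | shift now [-695.     7.2   75.6]
```

View pics/h.png

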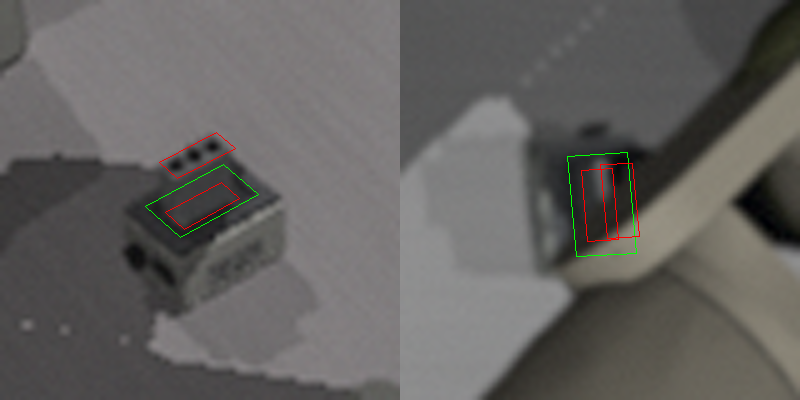

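carry_out(
  plan=[
    [[0,0,0],[0,-2.5,0],0.075],
    [[-0.0575,0,0.009],[0,0,0],0.075],
    [[-0.0575,0,0.009],[0,0,0],0.075],
    [[-0.0575,0,0.009],[0,0,0],0.075],
    [[-0.0575,0,0.009],[0,0,0],0.075],
    [[-0.0575,0,0.009],[0,0,0],0.075],
    [[-0.0575,0,0.009],[0,0,0],0.075],
    [[-0.0575,0,0.009],[0,0,0],0.075],
  ],
)

```text
time_s: 12.4
position: [0.4899, 0.0582, 0.2061]
tool_rot: [[0.113, 0.002, 0.994], [-0.994, -0.003, 0.113], [0.003, -1.0, 0.002]]
ft_force: [1.0, 0.3, 0.0]
grip_width: 0.075
```

```bash
sed -i 's/^B=\[/B=[/; s/^for i,(t,sx,sy,z0) in enumerate(B):/if len(sys.argv)>2: B=[b for b in B if b[0].split("_")[0] in sys.argv[2:]]\n&/' fitb.py; python3 look.py b oblong_centre square_centre round_centre slim_centre well_slim; python3 fitb.py b.pkl oblong square round;python3 go.py 0.5 0.348 0.2 -83.5 
```

```text
scene oblong_centre [(0.69, [346.1, 396.4], 553), (0.43, [144.0, 242.2], 539)]
scene square_centre [(0.91, [338.7, 408.2], 448)]
scene round_centre [(0.87, [322.4, 420.9], 637), (0.59, [334.1, 409.5], 511), (0.26, [345.1, 400.3], 576)]
scene slim_centre [(0.64, [132.4, 241.7], 230)]
scene well_slim [(0.78, [143.7, 242.7], 515)]
top oblong_centre [(0.65, [252.8, 164.2], 488)]
top square_centre [(0.6, [245.9, 161.2], 185)]
top round_centre [(0.72, [239.8, 150.5], 311)]
top slim_centre [(0.54, [251.7, 409.1], 157)]
top well_slim [(0.62, [255.1, 402.7], 464)]
oblong_centre ('scene', 'top') 136 x,y mm [494.7 345.2] yaw 7.1 z0 [0.] rms 0.52
oblong_centre ('scene', 'top') 136 x,y mm [494.7 345.2] yaw 7.1 z0 [] rms 0.52
oblong_centre ('scene',) 50 x,y mm [495.1 344.1] yaw 8.0 z0 [] rms 0.31
oblong_centre ('top',) 86 x,y mm [494.3 346.1] yaw 188.7 z0 [] rms 0.48
square_centre ('scene', 'top') 92 x,y mm [499.  347.8] yaw -88.8 z0 [39.2] rms 0.85
square_centre ('scene', 'top') 92 x,y mm [498.6 347.8] yaw 91.0 z0 [] rms 0.86
square_centre ('scene',) 52 x,y mm [498.8 347.4] yaw -89.4 z0 [] rms 0.74
square_centre ('top',) 40 x,y mm [498.6 350.2] yaw -83.5 z0 [] rms 0.72
round_centre ('scene', 'top') 133 x,y mm [499.4 348.1] yaw 49.1 z0 [75.3] rms 0.69
round_centre ('scene', 'top') 133 x,y mm [499.6 348.1] yaw -43.2 z0 [] rms 0.69
round_centre ('scene',) 77 x,y mm [500.2 347.7] yaw -89.3 z0 [] rms 0.71
round_centre ('top',) 56 x,y mm [498.8 349.8] yaw 67.8 z0 [] rms 0.34
t 13.0 pos [490.3  55.6 205.8] jaw -83.57 down [ 0.002 -0.002 -1.   ] w 74.9 F [-0.  -0.2 -0.1] q6 76.4
turn [-0.09 -0.07  0.15]
shift(after turn) mm [-289.4    5.8   42.7] rows>= 4.876313298222287 | shift now [-289.4    5.1   42.4]
```

carry_out(
  plan=[
    [[-0.05,0,0.0073],[0,0,0],0.075],
    [[-0.05,0,0.0073],[0,0,0],0.075],
    [[-0.05,0,0.0073],[0,0,0],0.075],
    [[-0.05,0,0.0073],[0,0,0],0.075],
    [[-0.05,0,0.0073],[0,0,0],0.075],
    [[-0.04,0.01,0.006],[0,0,0],0.075],
    [[0,0.02,0],[0,0,0],0.075],
    [[0,0,0],[0,0,0],0.075],
  ],
)

```text
time_s: 14.0
position: [0.4992, 0.3489, 0.1737]
tool_rot: [[0.113, -0.001, 0.994], [-0.994, -0.004, 0.113], [0.004, -1.0, -0.001]]
ft_force: [-0.4, 0.0, 0.2]
grip_width: 0.0752
```

```bash
python3 go.py 0.4995 0.3485 0.083 -83.5;python3 crop.py i .5 .348 .14 50
```

```text
t 14.0 pos [499.2 348.9 173.7] jaw -83.5 down [-0.001 -0.004 -1.   ] w 75.2 F [-0.4  0.   0.2] q6 107.4
turn [0.09 0.   0.21]
shift(after turn) mm [ 0.4 90.7  0.3] rows>= 1.512118892660667 | shift now [ 0.1 90.7  0.4]
scene crop origin [375 262]
top crop origin [ 98 187]
```

View pics/i.png

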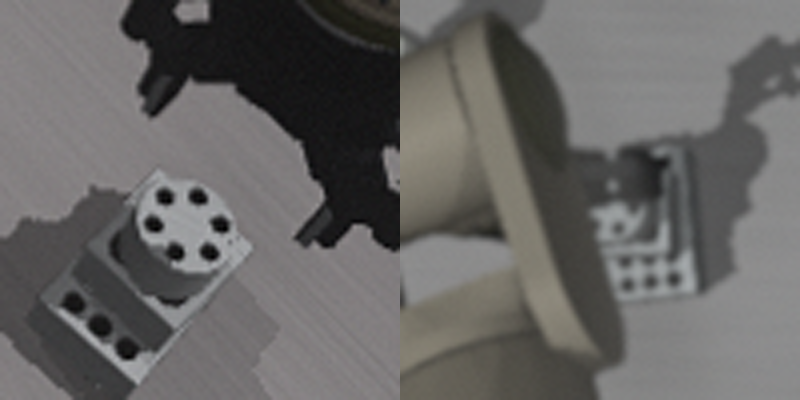

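carry_out(
  plan=[
    [[0,0.03,0],[0,0,0.1],0.075],
    [[0,0.03,0],[0,0,0],0.075],
    [[0,0.02,0],[0,0,0],0.075],
    [[0,0.01,0],[0,0,0],0.07],
    [[0,0,0],[0,0,0],0.06],
    [[0,0,0],[0,0,0],0.056],
  ],
  force=40,
)

```text
time_s: 14.85
position: [0.5004, 0.3492, 0.0863]
tool_rot: [[0.113, 0.004, 0.994], [-0.994, 0.0, 0.113], [0.0, -1.0, 0.004]]
ft_force: [-0.8, -0.7, 0.0]
grip_width: 0.0559
```

carry_out(
  plan=[
    [[0,0,0],[0,0,0],0.045],
    [[0,0,0],[0,0,0],0.04],
    [[0,0,0],[0,0,0],0.04],
    [[0,0,0],[0,0,0],0.04],
  ],
  force=40,
)

```text
time_s: 15.35
position: [0.5004, 0.3492, 0.0865]
tool_rot: [[0.113, 0.004, 0.994], [-0.994, -0.0, 0.113], [0.0, -1.0, 0.004]]
ft_force: [-1.2, -0.5, 6.9]
grip_width: 0.0465
```

```bash
python3 go.py 0.4995 0.3485 0.083 -83.5;python3 crop.py j .5 .348 .1 50
```

```text
t 15.35 pos [500.4 349.2  86.5] jaw -83.5 down [ 0.004 -0.    -1.   ] w 46.5 F [-1.2 -0.5  6.9] q6 107.4
turn [-0.23  0.    0.03]
shift(after turn) mm [ 0.6  3.5 -1. ] rows>= 0.060795573665263336 | shift now [ 0.6  3.4 -1. ]
scene crop origin [369 270]
top crop origin [102 188]
```

View pics/j.png

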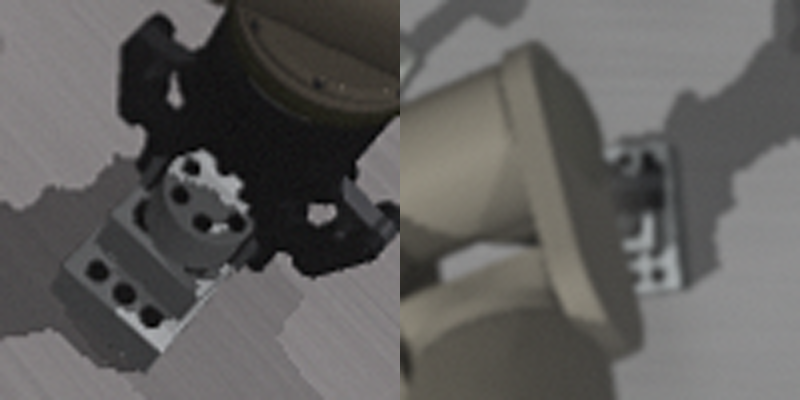

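carry_out(
  plan=[
    [[0,-0.01,0],[0,0,0],0.04],
    [[0,-0.02,0],[0,0,0],0.04],
    [[0,-0.03,0],[0,0,0],0.04],
    [[0,-0.03,0],[0,0,0],0.04],
    [[0,-0.01,0],[0,0,0],0.04],
    [[0,0,0],[0,0,0],0.04],
  ],
)

```text
time_s: 16.2
position: [0.4996, 0.3492, 0.1851]
tool_rot: [[0.113, 0.002, 0.994], [-0.994, -0.001, 0.113], [0.001, -1.0, 0.002]]
ft_force: [-0.7, 1.1, -3.0]
grip_width: 0.0471
```

```bash
python3 go.py 0.654 0.154 0.18 -90;python3 ov.py k 60 .5004 .3492 .175 0 -.048 .048 .038  .4987 .3475 .038 4 .056 .056 .038
```

```text
t 16.2 pos [499.6 349.2 185.1] jaw -83.5 down [ 0.002 -0.001 -1.   ] w 47.1 F [-0.7  1.1 -3. ] q6 107.4
turn [-0.11  6.5   0.04]
shift(after turn) mm [195.2   5.1 154.4] rows>= 4.148703095425322 | shift now [211.4   5.5 131.3]
```

View pics/k.png

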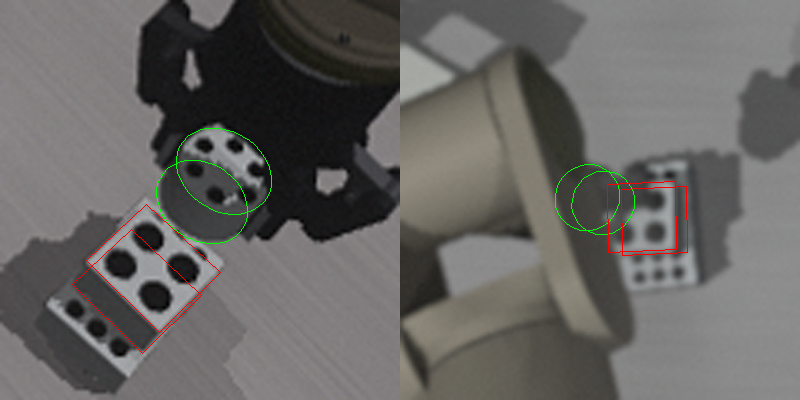

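carry_out(
  plan=[
    [[0,0,0],[0,6.5,0],0.04],
    [[0.039,0,0.031],[0,0,0],0.04],
    [[0.039,0,0.031],[0,0,0],0.04],
    [[0.039,0,0.031],[0,0,0],0.04],
    [[0.039,0,0.031],[0,0,0],0.04],
    [[0.039,0,0.031],[0,0,0],0.04],
    [[0,0,0],[0,0,0],0.04],
    [[0,0,0],[0,0,0],0.04],
  ],
)

```text
time_s: 17.3
position: [0.654, 0.1545, 0.1843]
tool_rot: [[-0.0, -0.001, 1.0], [-1.0, -0.001, -0.0], [0.001, -1.0, -0.001]]
ft_force: [-0.1, 0.0, -0.9]
grip_width: 0.0467
```

```bash
python3 go.py 0.654 0.154 0.1 -90; python3 look.py c oblong_centre square_centre; python3 fitb.py c.pkl oblong square
```

```text
t 17.3 pos [654.  154.5 184.3] jaw -90.0 down [-0.001 -0.001 -1.   ] w 46.7 F [-0.1  0.  -0.9] q6 93.2
turn [ 0.04 -0.    0.03]
shift(after turn) mm [ 0.5 84.3 -0. ] rows>= 1.4056408796083402 | shift now [ 0.5 84.3  0. ]
scene oblong_centre [(0.84, [344.1, 400.6], 699)]
scene square_centre [(0.73, [325.3, 412.2], 1018)]
top oblong_centre [(0.62, [249.1, 161.2], 494)]
top square_centre [(0.79, [241.1, 152.5], 457), (0.46, [191.5, 286.5], 256)]
oblong_centre ('scene', 'top') 132 x,y mm [494.4 347.1] yaw 5.3 z0 [-0.] rms 1.09
oblong_centre ('scene', 'top') 132 x,y mm [494.4 347.1] yaw 5.2 z0 [] rms 1.09
oblong_centre ('scene',) 49 x,y mm [495.9 344.4] yaw 8.1 z0 [] rms 0.43
oblong_centre ('top',) 83 x,y mm [493.2 349. ] yaw 186.2 z0 [] rms 1.07
square_centre ('scene', 'top') 167 x,y mm [499.3 347.3] yaw 94.2 z0 [38.8] rms 0.71
square_centre ('scene', 'top') 167 x,y mm [499.  347.3] yaw 94.2 z0 [] rms 0.71
square_centre ('scene',) 91 x,y mm [499.3 346.8] yaw 4.0 z0 [] rms 0.29
square_centre ('top',) 76 x,y mm [498.  349.7] yaw -85.2 z0 [] rms 0.69
```

carry_out(
  plan=[
    [[0,0.03,0],[0,0,0],0.04],
    [[0,0.04,0],[0,0,0],0.04],
    [[0,0.025,0],[0,0,0],0.04],
    [[0,0,0],[0,0,0],0.04],
    [[0,0,0],[0,0,0],0.04],
  ],
)

```text
time_s: 18.23
position: [0.6554, 0.1543, 0.092]
tool_rot: [[0.0, 0.004, 1.0], [-1.0, -0.001, 0.0], [0.001, -1.0, 0.004]]
ft_force: [-0.2, 0.0, -1.2]
grip_width: 0.0466
```

```bash
python3 go.py 0.654 0.154 0.056 -90;python3 ov.py l 45 .654 .154 .048 0 -.064 .064 0  .654 .154 .079 0 -.048 .048 .038
```

```text
t 18.23 pos [655.4 154.3  92. ] jaw -89.98 down [ 0.004 -0.001 -1.   ] w 46.6 F [-0.2  0.  -1.2] q6 93.2
turn [-0.23  0.02  0.04]
shift(after turn) mm [ 0.3 36.  -1.4] rows>= 0.6008157297313113 | shift now [ 0.3 36.  -1.6]
```

View pics/l.png

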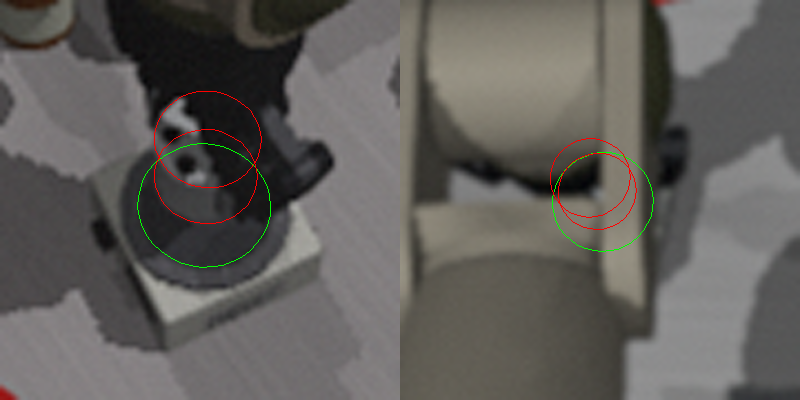

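carry_out(
  plan=[
    [[0,0.02,-0.001],[0,0,0],0.04],
    [[0,0.012,0],[0,0,0],0.04],
    [[0,0.003,0],[0,0,0],0.04],
    [[0,0,0],[0,0,0],0.04],
    [[0,0,0],[0,0,0],0.04],
  ],
)

```text
time_s: 18.95
position: [0.6543, 0.1541, 0.0562]
tool_rot: [[-0.0, 0.003, 1.0], [-1.0, -0.001, -0.0], [0.001, -1.0, 0.003]]
ft_force: [-0.2, 0.9, -0.5]
grip_width: 0.0471
```

```bash
python3 go.py 0.654 0.154 0.055 -90;python3 crop.py m .654 .154 .06 40
```

```text
t 18.95 pos [654.3 154.1  56.2] jaw -90.0 down [ 0.003 -0.001 -1.   ] w 47.1 F [-0.2  0.9 -0.5] q6 93.2
turn [-0.17 -0.    0.04]
shift(after turn) mm [ 0.1  1.2 -0.3] rows>= 0.021309574837613938 | shift now [ 0.1  1.2 -0.3]
scene crop origin [256 257]
top crop origin [189 146]
```

View pics/m.png

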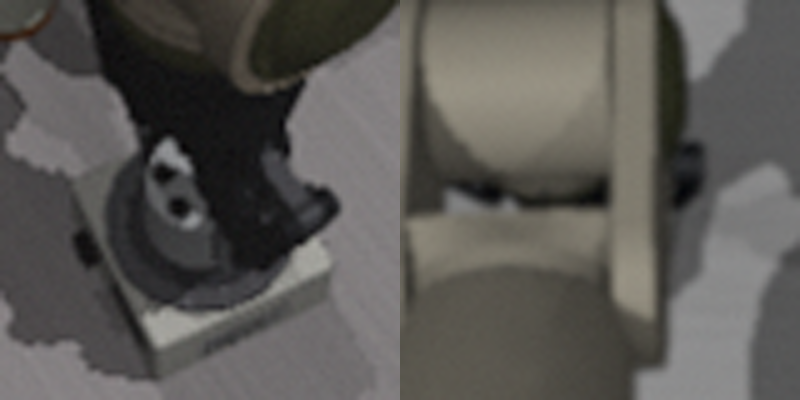

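carry_out(
  plan=[
    [[0,0.001,0],[0,0,0],0.04],
    [[0,0,0],[0,0,0],0.045],
    [[0,0,0],[0,0,0],0.055],
    [[0,0,0],[0,0,0],0.065],
    [[0,-0.01,0],[0,0,0],0.07],
    [[0,-0.04,0],[0,0,0],0.08],
    [[0,-0.05,0],[0,0,0],0.08],
    [[0,-0.03,0],[0,0,0],0.08],
  ],
)

```text
time_s: 20.05
position: [0.6541, 0.1542, 0.1883]
tool_rot: [[0.0, 0.006, 1.0], [-1.0, -0.001, 0.0], [0.001, -1.0, 0.006]]
ft_force: [0.9, -0.4, -0.4]
grip_width: 0.08
```

```bash
python3 go.py 0.499 0.348 0.16 -85.8;python3 ov.py n 45 .654 .154 .048 0 -.064 .064 0  .654 .154 .044 0 -.048 .048 .038
```

```text
t 20.05 pos [654.1 154.2 188.3] jaw -90.0 down [ 0.006 -0.001 -1.   ] w 80.0 F [ 0.9 -0.4 -0.4] q6 93.2
turn [-0.34 -4.2   0.04]
shift(after turn) mm [-204.6   28.3 -140.5] rows>= 4.163641391436707 | shift now [-193.8   27.3 -155.3]
```

View pics/n.png

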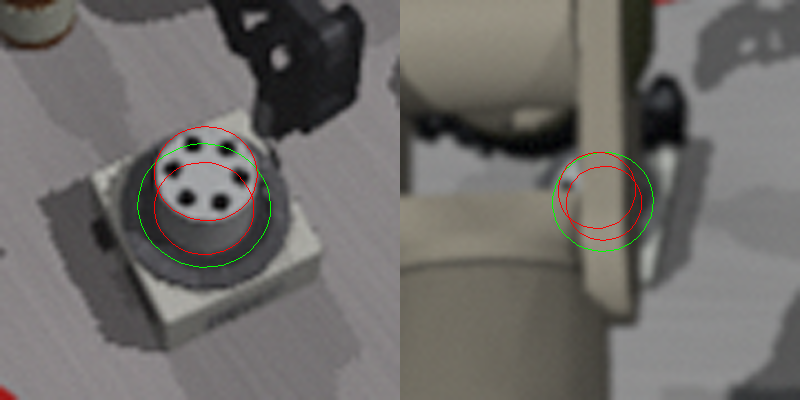

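carry_out(
  plan=[
    [[0,0,0],[-0.2,-4.2,0],0.085],
    [[-0.041,0,-0.028],[0,0,0],0.085],
    [[-0.041,0,-0.028],[0,0,0],0.085],
    [[-0.041,0,-0.028],[0,0,0],0.085],
    [[-0.041,0,-0.028],[0,0,0],0.085],
    [[-0.041,0.015,-0.028],[0,0,0],0.085],
    [[0,0.015,0],[0,0,0],0.085],
    [[0,0,0],[0,0,0],0.085],
  ],
)

```text
time_s: 21.15
position: [0.4986, 0.3478, 0.1532]
tool_rot: [[0.073, -0.004, 0.997], [-0.997, -0.002, 0.073], [0.002, -1.0, -0.005]]
ft_force: [-1.4, -0.5, -0.2]
grip_width: 0.0852
```

```bash
python3 go.py 0.499 0.348 0.045 -85.8;python3 crop.py o .5 .348 .1 50
```

```text
t 21.15 pos [498.6 347.8 153.2] jaw -85.79 down [-0.004 -0.002 -1.   ] w 85.2 F [-1.4 -0.5 -0.2] q6 109.6
turn [0.26 0.01 0.12]
shift(after turn) mm [ -0.2 108.2   0.4] rows>= 1.8032139141670138 | shift now [ -0.4 108.2   0.9]
scene crop origin [369 270]
top crop origin [102 188]
```

View pics/o.png

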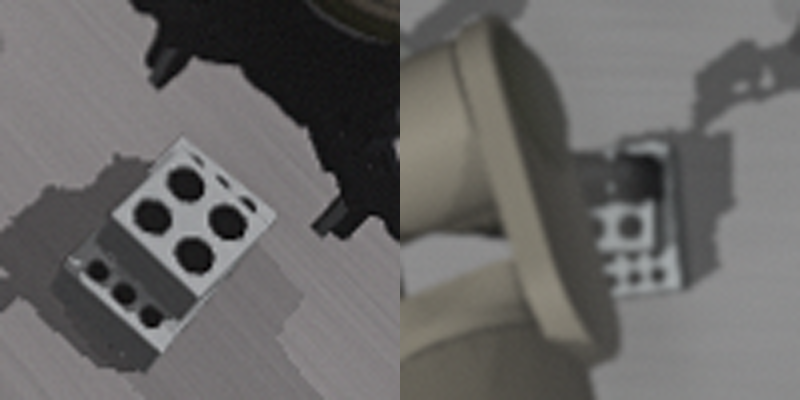

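carry_out(
  plan=[
    [[0,0.035,0],[0.1,0,0],0.085],
    [[0,0.035,0],[0,0,0],0.085],
    [[0,0.025,0],[0,0,0],0.085],
    [[0,0.013,0],[0,0,0],0.085],
    [[0,0,0],[0,0,0],0.075],
    [[0,0,0],[0,0,0],0.065],
  ],
  force=50,
)

```text
time_s: 22.0
position: [0.4997, 0.3483, 0.0478]
tool_rot: [[0.073, 0.002, 0.997], [-0.997, 0.0, 0.073], [0.0, -1.0, 0.002]]
ft_force: [0.3, -0.0, -0.1]
grip_width: 0.0648
```

```bash
python3 go.py 0.499 0.348 0.045 -85.8;python3 crop.py o2 .5 .348 .07 50
```

```text
t 22.0 pos [499.7 348.3  47.8] jaw -85.82 down [ 0.002  0.    -1.   ] w 64.8 F [ 0.3 -0.  -0.1] q6 109.6
turn [-0.11 -0.02  0.  ]
shift(after turn) mm [ 0.3  2.8 -0.7] rows>= 0.04894115109262334 | shift now [ 0.3  2.8 -0.7]
scene crop origin [365 276]
top crop origin [106 189]
```

View pics/o2.png

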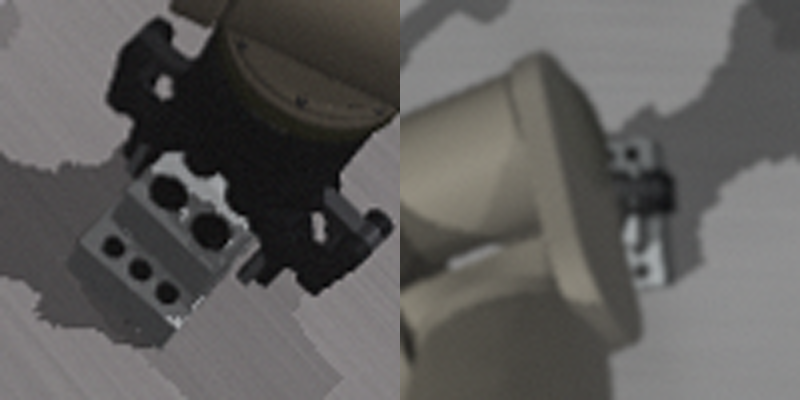

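Straddled; lower 2 mm, close and lift.

carry_out(
  plan=[
    [[0,0.002,0],[0,0,0],0.06],
    [[0,0,0],[0,0,0],0.05],
    [[0,0,0],[0,0,0],0.045],
    [[0,0,0],[0,0,0],0.045],
    [[0,0,0],[0,0,0],0.045],
  ],
  force=50,
)

```text
time_s: 22.72
position: [0.4991, 0.3482, 0.0451]
tool_rot: [[0.073, 0.001, 0.997], [-0.997, -0.001, 0.073], [0.001, -1.0, 0.001]]
ft_force: [-1.5, -1.6, 5.5]
grip_width: 0.055
```

carry_out(
  plan=[
    [[0,-0.01,0],[0,0,0],0.045],
    [[0,-0.03,0],[0,0,0],0.045],
    [[0,-0.04,0],[0,0,0],0.045],
    [[0,-0.04,0],[0,0,0],0.045],
    [[0,-0.01,0],[0,0,0],0.045],
    [[0,0,0],[0,0,0],0.045],
  ],
)

```text
time_s: 23.48
position: [0.4986, 0.3483, 0.1739]
tool_rot: [[0.073, -0.001, 0.997], [-0.997, -0.001, 0.073], [0.001, -1.0, -0.001]]
ft_force: [0.8, -0.4, -3.8]
grip_width: 0.0552
```

```bash
python3 go.py 0.6695 -0.1613 0.175 -73;python3 ov.py p 60 .4995 .348 .167 4.2 .056 .056 .038  .495 .3465 .0 6 .104 .062 .038
```

```text
t 23.48 pos [498.6 348.3 173.9] jaw -85.8 down [-0.001 -0.001 -1.   ] w 55.2 F [ 0.8 -0.4 -3.8] q6 109.6
turn [  0.06 -12.8    0.05]
shift(after turn) mm [537.3  -1.1  14.5] rows>= 8.957822742555226 | shift now [520.7  -0.7 133.1]
```

View pics/p.png

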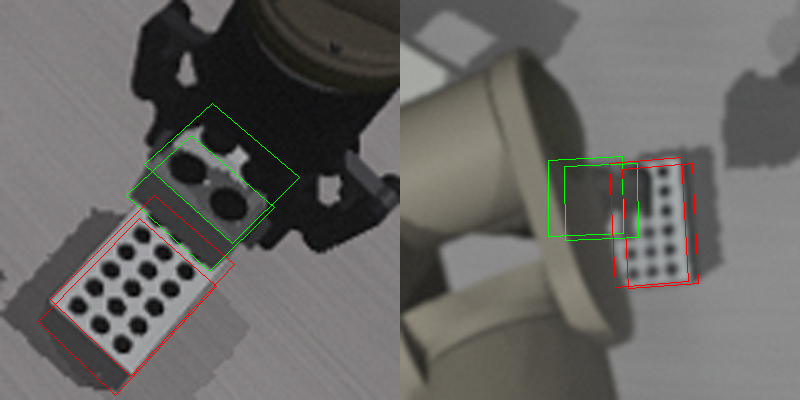

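carry_out(
  plan=[
    [[0,0,0],[0,-6.4,0],0.045],
    [[0,0,0],[0,-6.4,0],0.045],
    [[0.048,0,0.0013],[0,0,0],0.045],
    [[0.048,0,0.0013],[0,0,0],0.045],
    [[0.048,0,0.0013],[0,0,0],0.045],
    [[0.048,0,0.0013],[0,0,0],0.045],
    [[0.048,0,0.0013],[0,0,0],0.045],
    [[0.048,0,0.0013],[0,0,0],0.045],
  ],
)

```text
time_s: 24.58
position: [0.5903, 0.0737, 0.173]
tool_rot: [[0.292, -0.003, 0.956], [-0.956, -0.0, 0.292], [-0.001, -1.0, -0.003]]
ft_force: [0.9, 1.2, -3.2]
grip_width: 0.0552
```

carry_out(
  plan=[
    [[0.048,0,0.0013],[0,0,0],0.045],
    [[0.048,0,0.0013],[0,0,0],0.045],
    [[0.048,0,0.0013],[0,0,0],0.045],
    [[0.048,0,0.0013],[0,0,0],0.045],
    [[0.048,0,0.0013],[0,0,0],0.045],
    [[0,0,0],[0,0,0],0.045],
    [[0,0,0],[0,0,0],0.045],
  ],
)

```text
time_s: 25.45
position: [0.6665, -0.152, 0.1733]
tool_rot: [[0.292, -0.003, 0.956], [-0.956, 0.001, 0.292], [-0.001, -1.0, -0.002]]
ft_force: [-0.3, 0.4, -1.9]
grip_width: 0.0552
```

```bash
python3 go.py 0.6695 -0.1613 0.09 -73; python3 look.py e oblong_centre reagent_centre; python3 fitb.py e.pkl oblong
```

```text
t 25.45 pos [ 666.5 -152.   173.3] jaw -73.01 down [-0.003  0.001 -1.   ] w 55.2 F [-0.3  0.4 -1.9] q6 50.3
turn [ 0.14 -0.01 -0.09]
shift(after turn) mm [ 9.8 83.3  0.2] rows>= 1.3975169587061607 | shift now [ 9.9 83.3  0.4]
scene oblong_centre [(0.69, [332.5, 409.4], 1687)]
scene reagent_centre [(0.7, [247.7, 255.6], 544)]
top oblong_centre [(0.89, [242.0, 163.0], 885)]
top reagent_centre [(0.55, [192.0, 285.7], 245)]
oblong_centre ('scene', 'top') 239 x,y mm [494.5 343.8] yaw 7.9 z0 [-0.5] rms 0.58
oblong_centre ('scene', 'top') 239 x,y mm [494.7 343.8] yaw 7.9 z0 [] rms 0.59
oblong_centre ('scene',) 128 x,y mm [495.2 343.5] yaw 8.3 z0 [] rms 0.38
oblong_centre ('top',) 111 x,y mm [493.2 344.5] yaw 6.5 z0 [] rms 0.6
```

carry_out(
  plan=[
    [[0.01,0.02,0],[0,0,0],0.045],
    [[0,0.04,0],[0,0,0],0.045],
    [[0,0.03,0],[0,0,0],0.045],
    [[0,0,0],[0,0,0],0.045],
    [[0,0,0],[0,0,0],0.045],
  ],
)

```text
time_s: 26.38
position: [0.6704, -0.1625, 0.0859]
tool_rot: [[0.292, 0.001, 0.956], [-0.956, -0.001, 0.292], [0.002, -1.0, 0.001]]
ft_force: [0.4, 0.3, -2.0]
grip_width: 0.055
```

```bash
python3 go.py 0.6695 -0.1613 0.053 -73; python3 ov.py q 45 .6695 -.1613 .048 17 .072 .072 0  .6695 -.1613 .078 17 .056 .056 .038 .6695 -.1613 0 17 .094 .094 .048
```

```text
t 26.38 pos [ 670.4 -162.5   85.9] jaw -73.01 down [ 0.001 -0.001 -1.   ] w 55.0 F [ 0.4  0.3 -2. ] q6 49.6
turn [-0.06 -0.01  0.11]
shift(after turn) mm [-1.4 32.9 -0.5] rows>= 0.5491789681122794 | shift now [-1.5 32.9 -0.5]
```

View pics/q.png

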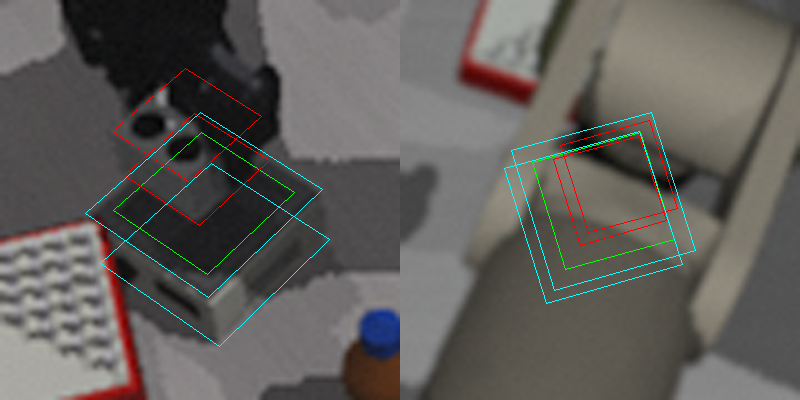

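carry_out(
  plan=[
    [[-0.001,0.015,0],[0,0,0],0.045],
    [[0,0.012,0],[0,0,0],0.045],
    [[0,0.005,0],[0,0,0],0.045],
    [[0,0,0],[0,0,0],0.045],
    [[0,0,0],[0,0,0],0.045],
  ],
)

```text
time_s: 27.1
position: [0.6698, -0.1612, 0.0534]
tool_rot: [[0.292, 0.001, 0.956], [-0.956, -0.001, 0.292], [0.001, -1.0, 0.0]]
ft_force: [-0.4, 0.0, -2.0]
grip_width: 0.0554
```

```bash
python3 go.py 0.6695 -0.1613 0.052 -73; python3 crop.py r .6695 -.1613 .06 40
```

```text
t 27.1 pos [ 669.8 -161.2   53.4] jaw -73.0 down [ 0.001 -0.001 -1.   ] w 55.4 F [-0.4  0.  -2. ] q6 49.7
turn [-0.02 -0.    0.06]
shift(after turn) mm [ 0.   1.4 -0.3] rows>= 0.023222237312549025 | shift now [ 0.   1.4 -0.3]
scene crop origin [175 165]
top crop origin [302 143]
```

View pics/r.png

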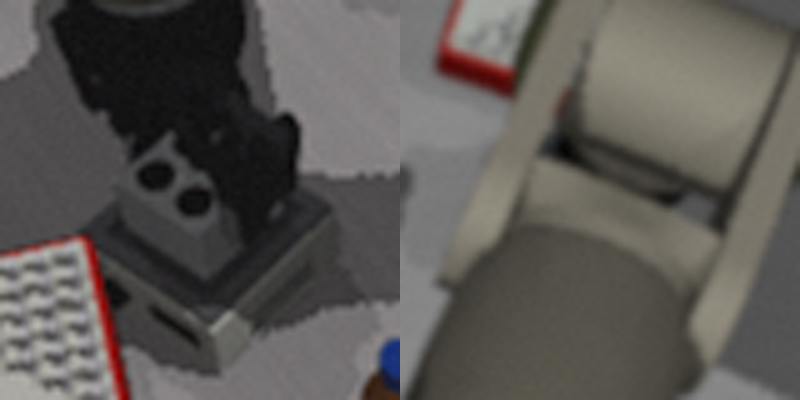

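carry_out(
  plan=[
    [[0,0.0015,0],[0,0,0],0.045],
    [[0,0,0],[0,0,0],0.055],
    [[0,0,0],[0,0,0],0.065],
    [[0,0,0],[0,0,0],0.075],
    [[0,-0.01,0],[0,0,0],0.075],
    [[0,-0.04,0],[0,0,0],0.085],
    [[0,-0.05,0],[0,0,0],0.085],
    [[0,-0.03,0],[0,0,0],0.085],
  ],
)

```text
time_s: 28.2
position: [0.6701, -0.1612, 0.1855]
tool_rot: [[0.292, 0.004, 0.956], [-0.956, -0.003, 0.292], [0.004, -1.0, 0.003]]
ft_force: [-0.2, 0.2, -0.6]
grip_width: 0.0855
```

```bash
python3 go.py 0.4947 0.3445 0.16 -82.3; python3 ov.py s 45 .6695 -.1613 .048 17 .072 .072 0  .6695 -.1613 .044 17 .056 .056 .038 .6695 -.1613 0 17 .094 .094 .048
```

```text
t 28.2 pos [ 670.1 -161.2  185.5] jaw -73.0 down [ 0.004 -0.003 -1.   ] w 85.5 F [-0.2  0.2 -0.6] q6 49.7
turn [-0.2   9.3   0.19]
shift(after turn) mm [-524.6   25.5 -106.1] rows>= 8.930580549261434 | shift now [-534.9   23.5  -19.9]
```

View pics/s.png

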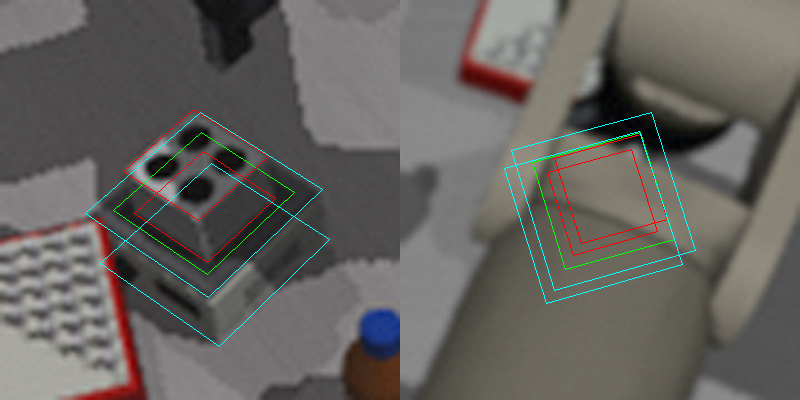

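carry_out(
  plan=[
    [[0,0,0],[-0.1,9.3,0.1],0.085],
    [[-0.0525,0,-0.0106],[0,0,0],0.085],
    [[-0.0525,0,-0.0106],[0,0,0],0.085],
    [[-0.0525,0,-0.0106],[0,0,0],0.085],
    [[-0.0525,0,-0.0106],[0,0,0],0.085],
    [[-0.0525,0,-0.0106],[0,0,0],0.085],
    [[-0.0525,0,-0.0106],[0,0,0],0.085],
    [[-0.0525,0,-0.0106],[0,0,0],0.085],
  ],
)

```text
time_s: 29.3
position: [0.5457, 0.1947, 0.1814]
tool_rot: [[0.134, -0.003, 0.991], [-0.991, 0.0, 0.134], [-0.001, -1.0, -0.003]]
ft_force: [0.3, -0.1, 0.3]
grip_width: 0.0847
```

carry_out(
  plan=[
    [[-0.0525,0,-0.0106],[0,0,0],0.085],
    [[-0.0525,0,-0.0106],[0,0,0],0.085],
    [[-0.0525,0.03,-0.0106],[0,0,0],0.085],
    [[0,0.03,0],[0,0,0],0.085],
    [[0,0.03,0],[0,0,0],0.085],
    [[0,0,0],[0,0,0],0.085],
  ],
)

```text
time_s: 30.05
position: [0.4926, 0.3446, 0.0899]
tool_rot: [[0.134, -0.007, 0.991], [-0.991, -0.002, 0.134], [0.001, -1.0, -0.007]]
ft_force: [-0.0, -1.0, 0.4]
grip_width: 0.0849
```

```bash
python3 go.py 0.4947 0.3445 0.006 -82.3;python3 crop.py u .495 .345 .06 50
```

```text
t 30.05 pos [492.6 344.6  89.9] jaw -82.29 down [-0.007 -0.002 -1.   ] w 84.9 F [-0.  -1.   0.4] q6 105.9
turn [0.42 0.01 0.04]
shift(after turn) mm [ 0.4 83.9  2. ] rows>= 1.3986118705727069 | shift now [ 0.3 83.9  2.6]
scene crop origin [365 275]
top crop origin [107 192]
```

View pics/u.png

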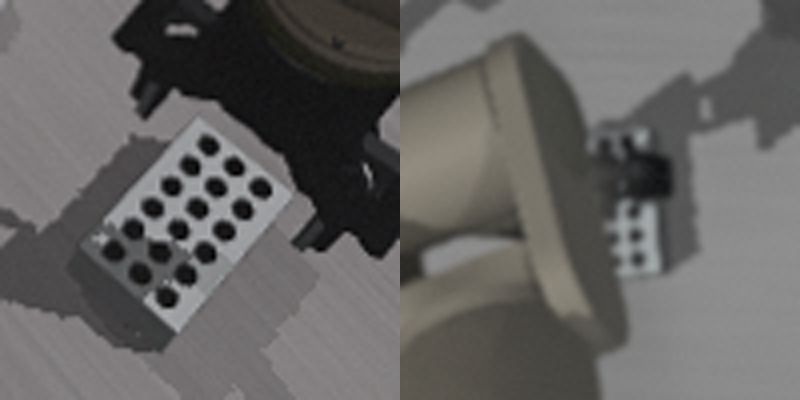

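carry_out(
  plan=[
    [[0,0.02,0.002],[0.2,0,0],0.085],
    [[0,0.025,0],[0,0,0],0.085],
    [[0,0.01,0],[0,0,0],0.085],
    [[0,0,0],[0,0,0],0.085],
  ],
  force=60,
)

```text
time_s: 30.65
position: [0.4963, 0.3454, 0.0377]
tool_rot: [[0.134, 0.002, 0.991], [-0.991, 0.001, 0.134], [-0.001, -1.0, 0.002]]
ft_force: [-0.7, -0.1, -0.2]
grip_width: 0.085
```

```bash
python3 go.py 0.4947 0.3445 0.006 -82.3;python3 crop.py v .495 .345 .04 40
```

```text
t 30.65 pos [496.3 345.4  37.7] jaw -82.31 down [ 0.002  0.001 -1.   ] w 85.0 F [-0.7 -0.1 -0.2] q6 105.9
turn [-0.11 -0.01 -0.06]
shift(after turn) mm [ 0.7 31.7 -1.7] rows>= 0.5296823688110629 | shift now [ 0.7 31.7 -1.8]
scene crop origin [372 289]
top crop origin [119 202]
```

View pics/v.png

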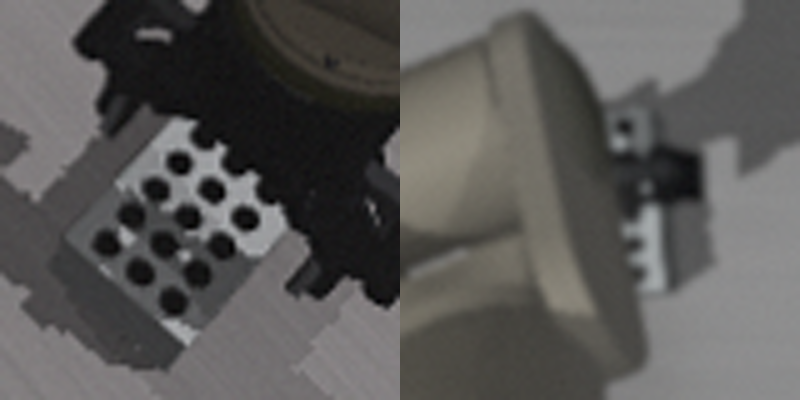

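carry_out(
  plan=[
    [[0,0.015,-0.001],[0,0,0],0.085],
    [[0,0.013,0],[0,0,0],0.08],
    [[0,0.003,0],[0,0,0],0.07],
    [[0,0,0],[0,0,0],0.065],
    [[0,0,0],[0,0,0],0.055],
    [[0,0,0],[0,0,0],0.05],
    [[0,0,0],[0,0,0],0.05],
  ],
  force=60,
)

```text
time_s: 31.62
position: [0.4953, 0.3453, 0.0065]
tool_rot: [[0.134, 0.002, 0.991], [-0.991, 0.001, 0.134], [-0.001, -1.0, 0.002]]
ft_force: [-0.3, -1.5, 3.2]
grip_width: 0.0609
```

```bash
python3 go.py 0.4947 0.3445 0.006 -82.3;python3 crop.py w .495 .345 .04 40
```

```text
t 31.62 pos [495.3 345.3   6.5] jaw -82.3 down [ 0.002  0.001 -1.   ] w 60.9 F [-0.3 -1.5  3.2] q6 105.9
turn [-0.12  0.   -0.05]
shift(after turn) mm [ 0.7  0.5 -0.7] rows>= 0.018397230671522272 | shift now [ 0.7  0.5 -0.7]
scene crop origin [372 289]
top crop origin [119 202]
```

View pics/w.png

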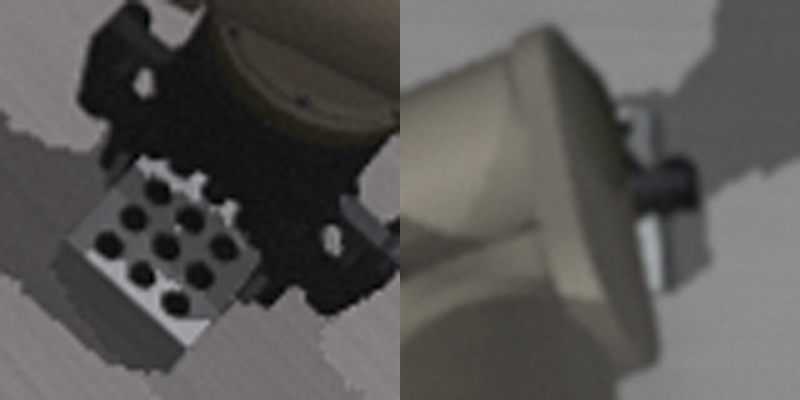

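carry_out(
  plan=[
    [[0,-0.01,0],[0,0,0],0.05],
    [[0,-0.03,0],[0,0,0],0.05],
    [[0,-0.04,0],[0,0,0],0.05],
    [[0,-0.03,0],[0,0,0],0.05],
    [[0,-0.01,0],[0,5.15,0],0.05],
    [[0,0,0],[0,5.15,0],0.05],
    [[0,0,0],[0,0,0],0.05],
  ],
)

```text
time_s: 32.6
position: [0.4944, 0.3452, 0.1259]
tool_rot: [[-0.045, 0.0, 0.999], [-0.999, 0.001, -0.045], [-0.001, -1.0, 0.0]]
ft_force: [1.1, -0.7, -6.4]
grip_width: 0.0612
```

```bash
python3 go.py 0.4665 0.0225 0.125 -92.6;python3 ov.py x 60 .495 .3453 .118 -2.6 .104 .062 .038
```

```text
t 32.6 pos [494.4 345.2 125.9] jaw -92.55 down [ 0.     0.001 -1.   ] w 61.2 F [ 1.1 -0.7 -6.4] q6 116.2
turn [-0.01  0.05 -0.05]
shift(after turn) mm [323.6   0.9 -13.2] rows>= 5.397728651841094 | shift now [323.6   0.6 -13.5]
```

View pics/x.png

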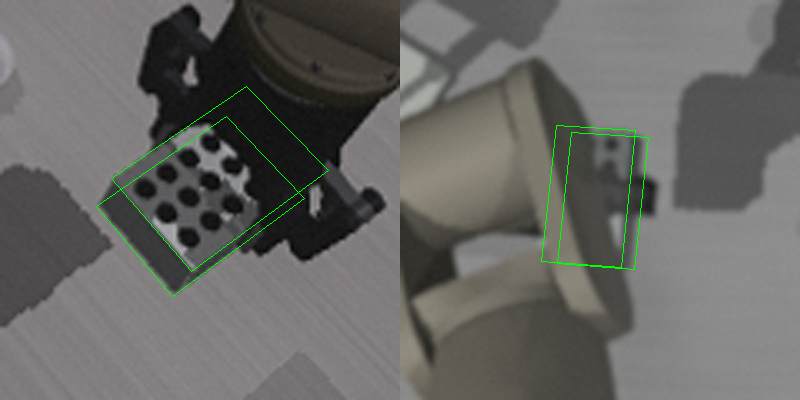

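carry_out(
  plan=[
    [[0.054,0,-0.0022],[0,0,0],0.05],
    [[0.054,0,-0.0022],[0,0,0],0.05],
    [[0.054,0,-0.0022],[0,0,0],0.05],
    [[0.054,0,-0.0022],[0,0,0],0.05],
    [[0.054,0,-0.0022],[0,0,0],0.05],
    [[0.05,0,-0.0022],[0,0,0],0.05],
    [[0,0,0],[0,0,0],0.05],
    [[0,0,0],[0,0,0],0.05],
  ],
)

```text
time_s: 33.7
position: [0.4671, 0.0263, 0.1258]
tool_rot: [[-0.045, 0.001, 0.999], [-0.999, 0.001, -0.045], [-0.001, -1.0, 0.001]]
ft_force: [-0.3, -0.2, -5.6]
grip_width: 0.0613
```

```bash
python3 go.py 0.4665 0.0225 0.075 -92.6;python3 ov.py y 55 .4665 .0225 .048 -2.6 .12 .078 0 .4665 .0225 .118 -2.6 .104 .062 .038 .4665 .0225 .0 -2.6 .142 .100 .048
```

```text
t 33.7 pos [467.1  26.3 125.8] jaw -92.58 down [ 0.001  0.001 -1.   ] w 61.3 F [-0.3 -0.2 -5.6] q6 81.2
turn [-0.07  0.02 -0.08]
shift(after turn) mm [ 3.8 50.8 -0.5] rows>= 0.8493758159494423 | shift now [ 3.9 50.8 -0.5]
```

View pics/y.png

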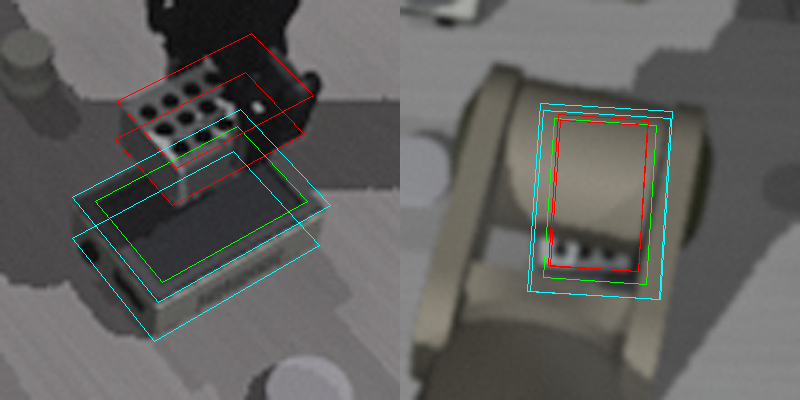

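carry_out(
  plan=[
    [[0.004,0.02,0],[0,0,0],0.05],
    [[0,0.025,0],[0,0,0],0.05],
    [[0,0.01,0],[0,0,0],0.05],
    [[0,0,0],[0,0,0],0.05],
    [[0,0,0],[0,0,0],0.05],
  ],
)

```text
time_s: 34.42
position: [0.4676, 0.0224, 0.0715]
tool_rot: [[-0.045, 0.003, 0.999], [-0.999, 0.001, -0.045], [-0.001, -1.0, 0.003]]
ft_force: [0.8, -0.1, -5.7]
grip_width: 0.0609
```

```bash
python3 go.py 0.4665 0.0225 0.0525 -92.6;python3 crop.py z .4665 .0225 .07 40
```

```text
t 34.42 pos [467.6  22.4  71.5] jaw -92.57 down [ 0.003  0.001 -1.   ] w 60.9 F [ 0.8 -0.1 -5.7] q6 80.7
turn [-0.16  0.03 -0.05]
shift(after turn) mm [-0.1 19.  -1.1] rows>= 0.3179114457813844 | shift now [-0.1 19.  -1.2]
scene crop origin [286 173]
top crop origin [234 214]
```

View pics/z.png

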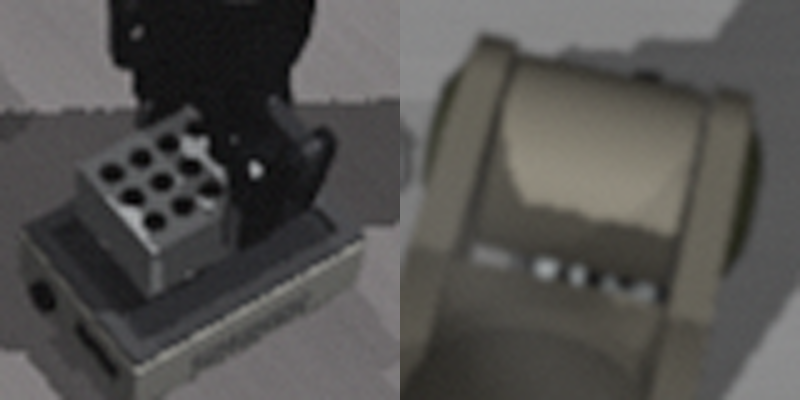

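carry_out(
  plan=[
    [[0,0.01,-0.001],[0,0,0],0.05],
    [[0,0.006,0],[0,0,0],0.05],
    [[0,0.0025,0],[0,0,0],0.05],
    [[0,0,0],[0,0,0],0.05],
    [[0,0,0],[0,0,0],0.05],
  ],
)

```text
time_s: 35.15
position: [0.4662, 0.0222, 0.0524]
tool_rot: [[-0.045, 0.002, 0.999], [-0.999, 0.001, -0.045], [-0.001, -1.0, 0.002]]
ft_force: [0.5, 0.5, -5.9]
grip_width: 0.0609
```

```bash
python3 go.py 0.4665 0.0225 0.051 -92.6;python3 crop.py z2 .4665 .0225 .06 40
```

```text
t 35.15 pos [466.2  22.2  52.4] jaw -92.6 down [ 0.002  0.001 -1.   ] w 60.9 F [ 0.5  0.5 -5.9] q6 80.6
turn [-0.09 -0.   -0.06]
shift(after turn) mm [-0.3  1.4  0.3] rows>= 0.024532560871477153 | shift now [-0.3  1.4  0.3]
scene crop origin [285 175]
top crop origin [235 215]
```

View pics/z2.png

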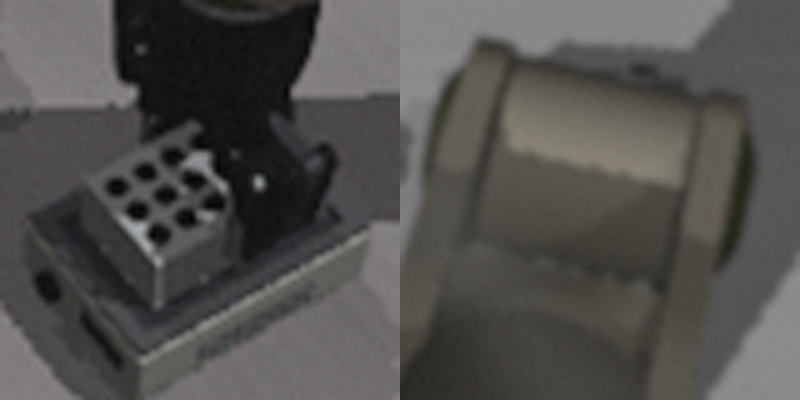

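carry_out(
  plan=[
    [[0,0.0015,0],[0,0,0],0.05],
    [[0,0,0],[0,0,0],0.05],
    [[0,0,0],[0,0,0],0.06],
    [[0,0,0],[0,0,0],0.07],
    [[0,0,0],[0,0,0],0.08],
    [[0,-0.01,0],[0,0,0],0.085],
    [[0,-0.04,0],[0,0,0],0.085],
    [[0,-0.06,0],[0,0,0],0.085],
  ],
)

```text
time_s: 36.25
position: [0.4653, 0.0222, 0.162]
tool_rot: [[-0.046, -0.001, 0.999], [-0.999, 0.002, -0.046], [-0.002, -1.0, -0.001]]
ft_force: [1.3, -0.9, -0.2]
grip_width: 0.0852
```

```bash
python3 go.py 0.45 0.3 0.2 -92.6;python3 crop.py aa .4665 .0225 .06 45
```

```text
t 36.25 pos [465.3  22.2 162. ] jaw -92.61 down [-0.001  0.002 -1.   ] w 85.2 F [ 1.3 -0.9 -0.2] q6 80.7
turn [ 0.06 -0.01 -0.09]
shift(after turn) mm [-276.8  -38.   -27.9] rows>= 4.6800077444459385 | shift now [-276.9  -37.6  -28. ]
scene crop origin [280 170]
top crop origin [230 210]
```

View pics/aa.png

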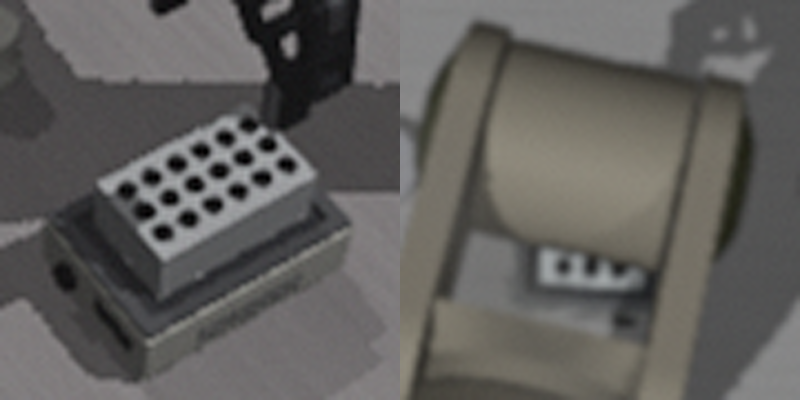

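carry_out(
  plan=[
    [[0,-0.04,0],[0,0,0],0.085],
    [[-0.055,0,-0.005],[0,0,0],0.085],
    [[-0.055,0,-0.005],[0,0,0],0.085],
    [[-0.055,0,-0.005],[0,0,0],0.085],
    [[-0.055,0,-0.005],[0,0,0],0.085],
    [[-0.055,0,-0.005],[0,0,0],0.085],
    [[-0.055,0,-0.005],[0,0,0],0.085],
    [[0,0,0],[0,0,0],0.085],
  ],
)

```text
time_s: 37.35
position: [0.4499, 0.356, 0.2009]
tool_rot: [[-0.041, 0.001, 0.999], [-0.999, 0.001, -0.041], [-0.002, -1.0, 0.001]]
ft_force: [0.1, -0.3, 1.1]
grip_width: 0.085
```

```bash
python3 look.py fin oblong_centre square_centre round_centre slim_centre well_oblong well_square well_round well_slim reagent_centre
sed 's/"oblong_centre",.104,.062,0)/"oblong_centre",.104,.062,.044)/; s/.056,.056,.038)/.056,.056,.044)/; s/.048,.048,.076)/.048,.048,.044)/; s/.018,.114)/.018,.044)/; s/for b in B\[i+1:\]/for b in []/' fitb.py > fitf.py; for b in oblong square round slim; do python3 fitf.py fin.pkl $b; done
python3 - <<'E'
import cv2,numpy as np
s=cv2.imread("pics/fin_scene.png");t=cv2.imread("pics/fin_top.png")
c=lambda im,u,v,w: cv2.resize(im[v-w:v+w,u-w:u+w],(200,200),interpolation=cv2.INTER_CUBIC)
from rig import env
from h import proj
S=env.get_image("scene");T=env.get_image("top")
s=S["image"][:,:,::-1];t=T["image"][:,:,::-1]
r=[]
for p,im,w in((S,s,35),(T,t,28)):
    r.append(np.hstack([c(im,*[int(round(k)) for k in proj(p,[X])[0]],w) for X in((.4665,.0225,.05),(.6695,-.1613,.05),(.654,.154,.05),(.473,-.3505,.05))]))
cv2.imwrite("pics/fin.png",np.vstack(r))
E
```

```text
scene oblong_centre [(0.66, [218.8, 323.7], 1307), (0.31, [204.7, 214.7], 697)]
scene square_centre [(0.78, [201.8, 214.0], 710)]
scene round_centre [(0.56, [295.0, 296.4], 517)]
scene slim_centre [(0.61, [130.2, 243.0], 174), (0.61, [248.3, 255.0], 521)]
scene well_oblong [(0.73, [234.9, 322.3], 1148)]
scene well_square [(0.88, [221.8, 218.7], 913)]
scene well_round [(0.85, [311.8, 295.1], 1325)]
scene well_slim [(0.89, [144.3, 245.0], 556)]
scene reagent_centre [(0.67, [245.2, 256.9], 494)]
top oblong_centre none
top square_centre [(0.83, [181.6, 338.4], 510), (0.27, [191.6, 283.7], 240)]
top round_centre [(0.68, [186.4, 225.4], 278)]
top slim_centre [(0.68, [253.3, 408.9], 197), (0.59, [258.1, 403.4], 485)]
top well_oblong [(0.68, [254.5, 290.2], 1042)]
top well_square [(0.83, [189.0, 330.7], 669)]
top well_round [(0.71, [195.2, 228.4], 799)]
top well_slim [(0.64, [257.0, 403.9], 523)]
top reagent_centre [(0.73, [189.1, 330.4], 672), (0.6, [192.4, 285.4], 232)]
square_centre ('scene', 'top') 158 x,y mm [ 669.5 -157.3] yaw -73.7 z0 [50.6] rms 0.68
square_centre ('scene', 'top') 158
[... 272 characters left out ...]
 rms 0.58
round_centre ('scene', 'top') 125 x,y mm [653.5 154.5] yaw -43.2 z0 [] rms 0.61
round_centre ('scene',) 73 x,y mm [653.5 153.3] yaw -21.9 z0 [] rms 0.48
round_centre ('top',) 52 x,y mm [653.  156.4] yaw 39.4 z0 [] rms 0.3
slim_centre ('scene', 'top') 89 x,y mm [ 476.1 -347.6] yaw 11.0 z0 [45.9] rms 0.91
slim_centre ('scene', 'top') 89 x,y mm [ 475.5 -348.8] yaw 7.0 z0 [] rms 0.91
slim_centre ('scene',) 42 x,y mm [ 475.3 -350.5] yaw 18.8 z0 [] rms 0.72
slim_centre ('top',) 47 x,y mm [ 475.  -347.7] yaw -178.2 z0 [] rms 0.95Traceback (most recent call last):
  File "fitf.py", line 16, in <module>
    m=M[n,t][0]["mask"].astype(np.uint8)
      ~^^^^^
KeyError: ('top', 'oblong_centre')
```

View pics/fin.png

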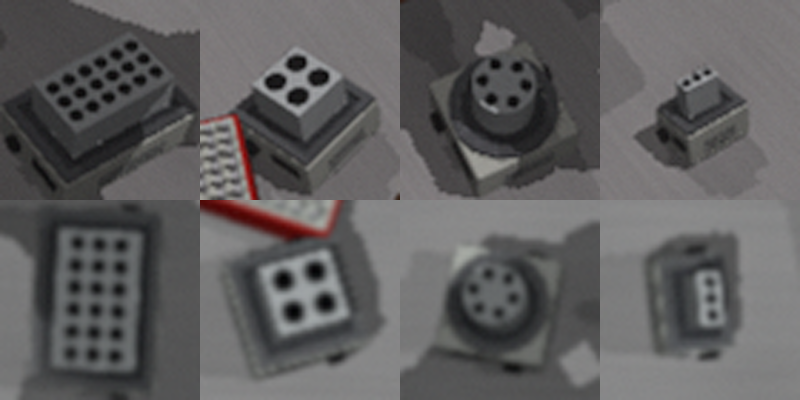

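View pics/fin_top.png

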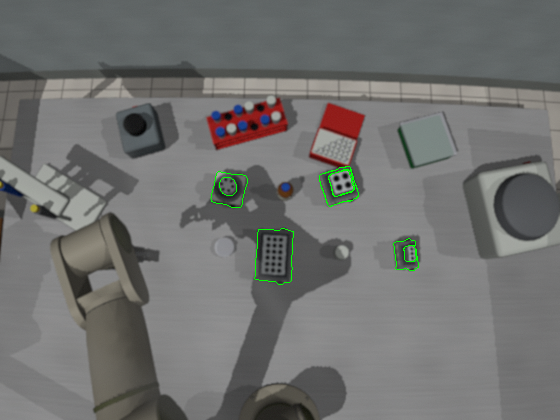

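```bash
python3 look.py fin2 oblong_centre reagent_centre; python3 fitf.py fin2.pkl oblong
```

```text
scene oblong_centre [(0.8, [215.6, 327.1], 1293)]
scene reagent_centre [(0.94, [246.5, 257.6], 498)]
top oblong_centre [(0.95, [254.8, 273.6], 910)]
top reagent_centre [(0.57, [192.5, 285.8], 268)]
oblong_centre ('scene', 'top') 233 x,y mm [466.   23.3] yaw -2.2 z0 [46.2] rms 0.53
oblong_centre ('scene', 'top') 233 x,y mm [465.6  22.8] yaw -2.1 z0 [] rms 0.58
oblong_centre ('scene',) 116 x,y mm [465.9  21.3] yaw -2.2 z0 [] rms 0.44
oblong_centre ('top',) 117 x,y mm [464.9  24.1] yaw -2.3 z0 [] rms 0.3
```

```bash
python3 -c "
from rig import env
print(env.close_job())"
```

```text
the job is handed in; nothing more can be done
None
```

I took the stack apart from the top down (slim, round, square, oblong), set each block into the well of its own shape, and handed the job in at about 38 s. The hand-in gives no verdict, so the result rests on my own last checks.

- **Position:** fitted in both views together, each block centre was within about 3 mm of its well's centre (limit 12.5 mm).
- **Seating:** in the last pictures all four blocks stand flat inside the rims with their holes up, released, with the arm well clear.
- **Bottle:** the reagent bottle is within about 2–3 pixels of where it started in both views, roughly the scatter of the network. I did not work out its position in millimetres.

**Where checks disagreed:**
- **Sideways offset:** the two cameras differ by about 2–7 mm in y, so I used both views together.
- **Block heights:** fits with the height left free put the undersides about 2 mm above the 44 mm floor, and 6.6 mm for the square. I took this as measurement error, because each tool height at release matched a block resting on the floor.
- **Slim block's turn:** it came out scattered, from 2° to 19°, because the block covers few pixels.
- **Networks:** they missed the oblong once in the top view, and a second look found it. They also reported a few wrong objects, which I ignored.

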